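Stand the bench mirror up behind the driftwood

TASK

The bench mirror lies back-up on its sloping wooden rest with its kickstand folded. Swing the kickstand out to its stop, then stand the mirror gently on the cork board, leaning back on its kickstand, with the glass looking at the driftwood in front of the board. Let go of it; do not drop it or let it fall flat, and do not push the driftwood, stone, jar or clay pot about.

Things in the scene. Friction and masses are not known exactly. Their poses are not given: they have to be found in the camera images.
- mirror: the whole bench mirror with its kickstand, about 0.45 kg; origin at mirror_base, panel axes
- mirror_mid (a point): centre of the mirror panel: dark wood slab 150 wide (y) x 190 tall (z) x 14 mm thick (x), glass on its -x face, kickstand on its +x face (the back). x = out of the back, z = up the panel. It starts leaning in the rest, top edge towards the robot, z 40 degrees from vertical, back facing up and away from the robot. The kickstand's hinge line runs along y, 12 mm in x and +45 mm in z from here
- mirror_top (a point): middle of the panel's top edge, 95 mm up z from mirror_mid; panel axes. The top 44 mm of the panel are clear of the kickstand, for gripping across the 14 mm thickness
- mirror_base (a point): middle of the panel's bottom edge, 95 mm down z from mirror_mid; panel axes
- stand (a joint): kickstand angle: 0 folded flat on the back, 0.66 rad at its stop, fully out. The stiff hinge (0.06 N m, about 0.5 N at the grip) stays where it is left
- stand_grip (a point): centre of the pale grip block at the kickstand's free end: 24 mm wide (y), 24 mm along the leg (z), 22 mm thick (x); folded, it spans 1 to 23 mm off the back. From the hinge line: 124 mm down the leg, 7 mm in x. z = foot to hinge, x away from the panel; folded, axes match the panel's. Pinch it across y and swing it up and away from the back about the hinge line
- stand_foot (a point): middle of the kickstand's foot end, 136 mm along the leg from the hinge line; axes as stand_grip. The leg is 24 mm wide (y) and 8 mm thick
- rest: fixed sloping rest of mid-brown wood, 130 mm wide; origin on the table below the trough that holds the mirror's bottom edge (trough corner 40 mm up). Its slope board supports the lower 100 mm of the panel; the upper 90 mm overhangs towards the robot. x level, away from the robot at yaw 0. The mirror lifts straight up out of it
- mat: fixed cork board 210 (x) x 220 (y) x 8 mm thick; origin at the middle of its underside, x away from the robot at yaw 0. Standing on it with the kickstand at its stop, the mirror leans back 0.34 rad (19.5 degrees) from vertical, and the kickstand foot stands about 90 mm behind the bottom edge
- driftwood: loose mossy driftwood about 60 (x) x 200 (y) x 65 mm tall, on the table in front of the cork board (towards the robot), origin under its centre; leave it in place
- stone: loose grey stone about 50 x 62 x 48 mm tall, origin under its centre; leave it in place
- jar: loose small glass jar, 48 mm across, 65 mm tall, origin under its centre; leave it in place
- pot: loose clay pot, 60 mm across, 55 mm tall, origin under its centre; leave it in place
Not all that is in view belongs to the job. Of the things like the mirror, leave any that is red; of the rest the larger one is meant.

How it is judged:
By the outcome, as a careful person would: the job done as asked, in the order asked, and still so for the second after the job is handed in, with the robot touching nothing.
It also fails if it takes over 58 s, if anything falls off the work surface, if the arm or the gripper's body presses on something with over 40 N, if the wrist force passes 120 N, or if a joint passes its speed limit or range.

ROBOT

A 6-joint arm with a two-finger parallel gripper is mounted at the origin on the work surface. World frame = base frame: x ahead of the robot, y to its left, z up, the work surface at z = 0. Lengths are in m, angles in rad, forces in N, time in s.
With the tool pointing down it reaches from about 0.3 to 0.95 m from the base axis. Payload 3.1 kg.
Tool frame: the origin (TCP) lies at the very end of the fingers, on their centre line; the grasp point (between the pads) lies 19 mm behind it; z points along the fingers, y is the direction in which the jaws open and shut (so a half turn about z gives the same grasp; the last joint's range is limited). The gripper opens to 85 mm and grips with 20 to 120 N. Pads are 22 mm wide; open, the fingers measure 114 mm over their backs; the gripper's body (76 mm by 85 mm) begins 54 mm behind the grasp point. The pads swing forward as they close: fully open they stand 13 mm farther back than shut.
Start: joints at [-1.376, 0.308, 1.634, -0, 1.2, -0.07], TCP at [0.164, -0.603, 0.231] pointing down, gripper open.
Joint ranges: [-3.06, 3.06], [-0.79, 1.96], [0.05, 2.63], [-1.19, 4.34], [0.05, 2.64], [-2.94, 2.94]. Speed limits (rad/s): [2.79, 2.79, 3.14, 3.14, 3.14, 3.14].

INTERFACE

Orientations are given as a unit quaternion [x, y, z, w].
In Python, from bench import ctrl, eyes gives the robot as it stands.
- The arm moves only by the tool send_rows, never from a script. Its arguments are lists of equal length, an entry for each row: "fingers": the gripper command: -1 is fully open, 1 is shut, values between are in proportion; "travel": the shift along the tool's x, y, z in m, a list of three; "twist": the turn about the tool's z in rad. A call has 1 to 10 rows; each row is the pose to reach, as a shift and turn from the pose commanded when the call began, along the tool's axes at that moment; what a row does not reach only later rows make up. A row lasts 1/8 s, in which the tool goes at most 62.5 mm and 10.7 degrees, less where a joint would pass 70% of its speed; a pose out of reach is approached as far as the arm can. A call with a gripper value outside its range is refused whole. The fingers move at their own pace and stop on an object; "newtons" is the grip in N (left out, the last holds). Time passes only in rows, so rows that repeat a pose let the fingers close. It gives the time, the measured TCP pose, the force and the opening at its end, in the units of the state.
- ctrl.sense(): the state, without advancing time (a new reading comes with each control period).
- eyes.grab_frame(name): name is "scene" or "top"; returns a dict with "frame" (400x640x3 uint8, blue, green, red), "fx", "fy", "cx", "cy" (pixels), "k1" (the pictures are not rectified: a ray, as slopes to the right and down, at radius r is drawn at 1 + k1 r^2 times it, then the intrinsics apply), "extrinsics" (4x4, takes a point from world to camera coordinates). Camera axes: x right, y up, looking along -z (the intrinsics and any distortion apply to the point x, -y, -z); pixel columns grow to the right and rows downward; lengths in m; the calibration is good to about 2 mm. A picture is of the moment at which its call begins. There is no depth.
- ctrl.hand_in(): hands the job in, once; it reports no verdict.
The state is a dict: "time_s": time; "qpos": joint angles; "qd": joint speeds; "joint_efforts": joint torques, N m; "position": TCP position; "eef_rot": TCP orientation; "ft_force": force on the tool from outside, world axes, zero at the start; "ft_torque": the same for the moment, N m; "gripper_width": opening from 0.0 (shut) to 1.0 (fully open).
Only numpy, scipy, OpenCV 4.12 (cv2) and the standard library are available. Lean on these libraries where they do the work, as an engineer would, in place of code of your own. Each camera call takes 0.05 s, during which the arm holds its last target.

## Working session

There is one attempt and no reset: what is moved stays moved. The work goes in short steps, Python scripts to look and compute and a tool call to move; the robot and the scene stay as the last step left them, time stands still between calls to the robot, and variables do not carry over. Pictures are saved under pics/ and viewed, and the job is handed in when it is done.

Besides the shell and the picture viewer there is one more tool, called after "Request:" in YAML: its name, and indented under it one key for each argument. send_rows: Moves the arm, as the interface text tells. Its arguments: {"type":"object","properties":{"fingers":{"type":"array","items":{"type":"number"}},"travel":{"type":"array","items":{"type":"array","items":{"type":"number"}}},"twist":{"type":"array","items":{"type":"number"}},"newtons":{"type":"number"}},"required":["fingers","travel","twist"]}

```bash
ls; mkdir -p pics; python3 - <<'E'
from bench import ctrl, eyes
import cv2
s=ctrl.sense(); print(s)
for n in("scene","top"):
    f=eyes.grab_frame(n); cv2.imwrite(f"pics/{n}0.png",f["frame"])
    print(n,{k:f[k] for k in("fx","fy","cx","cy","k1")}); print(f["extrinsics"])
E
```

```text
pics
{'time_s': 0.0, 'qpos': array([-1.37572393e+00,  3.09028940e-01,  1.63522617e+00,  1.05820707e-05,
        1.19970065e+00, -6.97172087e-02]), 'qd': array([ 0.00189245, -0.00034833,  0.00034149, -0.00111856,  0.00029009,
       -0.00098634]), 'joint_efforts': array([-6.09701710e-04, -4.15255523e+01, -2.76661992e+01, -1.10728461e-04,
        1.01673865e-02, -3.41663258e-07]), 'position': array([ 0.16336859, -0.60239593,  0.23001331]), 'eef_rot': array([ 9.91248165e-01,  1.32006361e-01, -6.90894346e-05, -1.17954076e-03]), 'ft_force': array([-0.57999603,  0.05285921,  0.13218002]), 'ft_torque': array([ 0.0134632 ,  0.01885573, -0.00784477]), 'gripper_width': 0.9977381659392248}
scene {'fx': 458.42170205288534, 'fy': 458.42170205288534, 'cx': 318.27352916517276, 'cy': 198.44719197067525, 'k1': -0.11831931608624412}
[[ 0.31864635  0.9478638  -0.00432603 -0.15800853]
 [-0.73911589  0.2513231   0.62493552  0.35583718]
 [ 0.59344099 -0.19593599  0.78066438 -1.4391717 ]
 [ 0.          0.          0.          1.        ]]
top {'fx': 365.6971723868137, 'fy': 365.6971723868137, 'cx': 317.3425910526063, 'cy': 193.14311248472876, 'k1': -0.014149858017195127}
[[ 0.00603919 -0.99997011 -0.00482813 -0.00501271]
 [ 0.9712735   0.00471714  0.23791916 -0.58468188]
 [-0.23788928 -0.00612627  0.97127296 -0.79511761]
 [ 0.          0.          0.          1.        ]]
```

View pics/scene0.png

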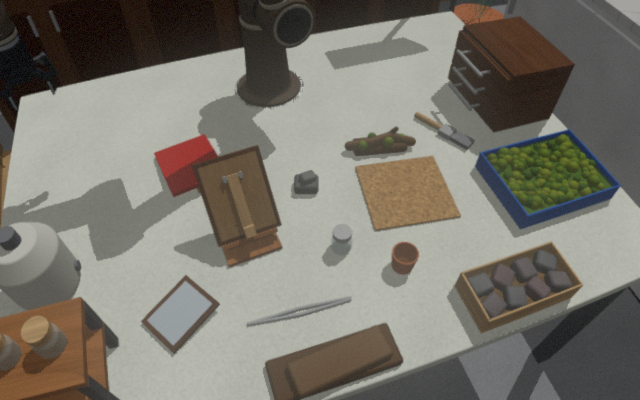

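View pics/top0.png

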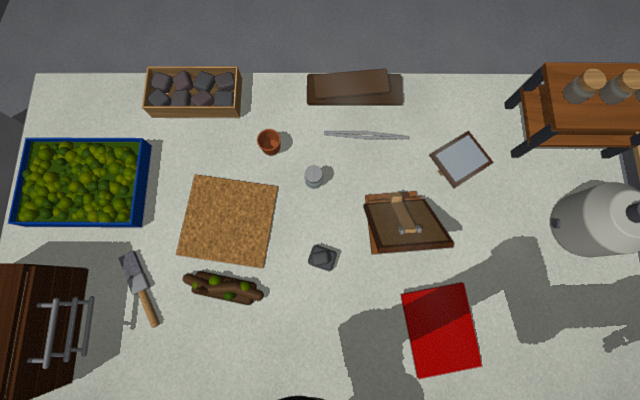

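```bash
cat > h.py <<'E'
import numpy as np, cv2
from bench import ctrl, eyes
from scipy.spatial.transform import Rotation as R
from scipy.optimize import least_squares
import pickle
def cam(n):
    return eyes.grab_frame(n)
def proj(f,P):
    P=np.atleast_2d(P); E=np.array(f["extrinsics"]); c=P@E[:3,:3].T+E[:3,3]
    u=c[:,0]/-c[:,2]; v=-c[:,1]/-c[:,2]; k=1+f["k1"]*(u*u+v*v)
    return np.c_[f["cx"]+f["fx"]*u*k, f["cy"]+f["fy"]*v*k]
def atz(f,px,z):
    r=least_squares(lambda p:(proj(f,[p[0],p[1],z])-px).ravel(),[0.5,0.]); return np.r_[r.x,z]
def tri(fs,pxs):
    r=least_squares(lambda p:np.concatenate([(proj(f,p)-q).ravel() for f,q in zip(fs,pxs)]),[0.5,0,.1]); return r.x,np.abs(r.fun).max()
def crop(img,x0,y0,w,h,s,name):
    c=cv2.resize(img[y0:y0+h,x0:x0+w],None,fx=s,fy=s,interpolation=cv2.INTER_CUBIC)
    for i in range(0,w,10):
        cv2.line(c,(i*s,0),(i*s,6 if i%50 else 14),(255,255,0),1)
        if (x0+i)%20==0: cv2.putText(c,str(x0+i),(i*s,24),0,.4,(255,255,0),1)
    for i in range(0,h,10):
        cv2.line(c,(0,i*s),(6,i*s),(255,255,0),1)
        if (y0+i)%20==0: cv2.putText(c,str(y0+i),(8,i*s+4),0,.4,(255,255,0),1)
    cv2.imwrite(name,c)
E
python3 - <<'E'
from h import *
S=cam("scene");T=cam("top")
pickle.dump((S,T),open("f0.pkl","wb"))
crop(S["frame"],180,140,120,130,6,"a.png") if 0 else None
crop(S["frame"],180,140,120,100+30,4,"pics/s1.png")
crop(T["frame"],350,180,120,80,6,"pics/t1.png")
crop(S["frame"],340,110,130,130,4,"pics/s2.png")
crop(T["frame"],165,165,130,145,4,"pics/t2.png")
E
```

```text
(no output)
```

View pics/s1.png

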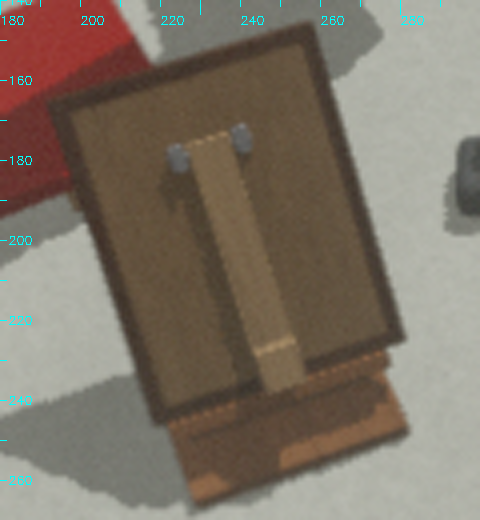

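View pics/t1.png

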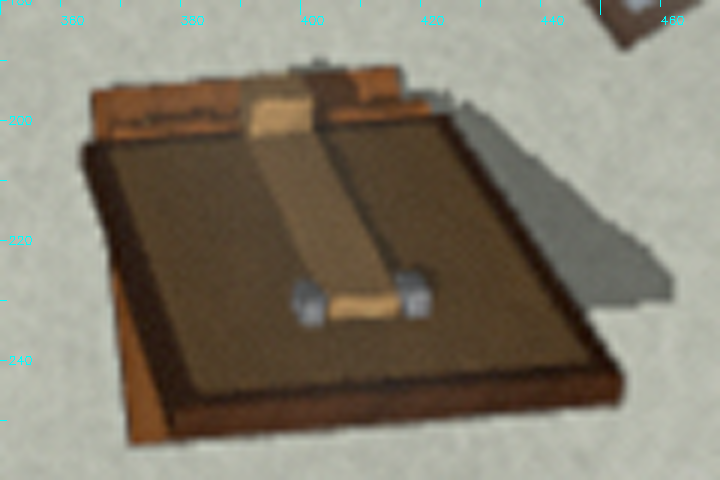

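View pics/s2.png

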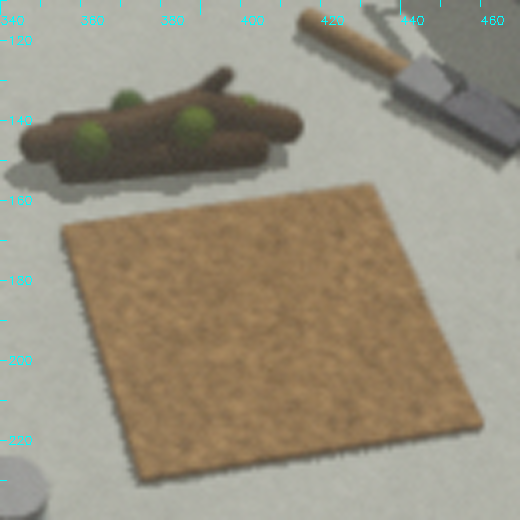

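View pics/t2.png

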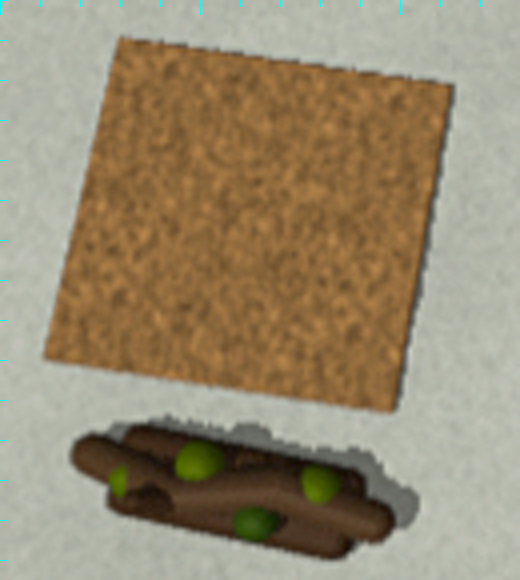

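```bash
cat > p1.py <<'E'
from h import *
S,T=pickle.load(open("f0.pkl","rb"))
# back-face corners panel frame (origin mid): order top -y, top +y, bot +y, bot -y
C=np.array([[.007,-.075,.095],[.007,.075,.095],[.007,.075,-.095],[.007,-.075,-.095]])
sp=np.array([[192.5,165.5],[258,145.5],[281.2,225],[218.7,246.2]])
tp=np.array([[453.7,241.7],[380,247.5],[364.2,204.2],[425.8,199.2]])
def rot(yaw,tilt): return R.from_euler('ZY',[yaw,-tilt])  # panel->world ; z tilts toward -x
def res(p):
    P=rot(p[3],p[4]).apply(C)+p[:3]
    return np.r_[(proj(S,P)-sp).ravel(),(proj(T,P)-tp).ravel()]
r=least_squares(res,[.5,-.2,.15,0,.7])
print(r.x,np.degrees(r.x[3:])); print(r.fun.round(1))
r2=least_squares(lambda q:res(np.r_[q,np.radians(40)]),r.x[:4]);print(r2.x,np.degrees(r2.x[3]),r2.fun.round(1))
p=np.r_[r2.x,np.radians(40)]; Rm=rot(p[3],p[4])
for n,v in dict(top=[0,0,.095],base=[0,0,-.095],hinge=[.012,0,.045],grip=[.019,0,-.079],baseback=[-.007,0,-.095]).items():
    w=Rm.apply(v)+p[:3]; print(n,w,proj(S,w)[0],proj(T,w)[0])
M=[[-.105,-.11],[-.105,.11],[.105,.11],[.105,-.11]]
ms=np.array([[433.5,156],[0,0],[0,0],[0,0]])
# mat corners: near robot -y, near +y, far +y, far -y
ms=np.array([[355.5,166.5],[433.2,156],[460.5,216.5],[375.5,230]])
mt=np.array([[263.5,267.5],[176,254.5],[195,174.8],[278.5,186.5]])
def rm(p):
    P=np.c_[R.from_euler('z',p[2]).apply(np.c_[np.array(M),np.full(4,.008)])[:,:2]+p[:2],np.full(4,.008)]
    return np.r_[(proj(S,P)-ms).ravel(),(proj(T,P)-mt).ravel()]
m=least_squares(rm,[.55,.2,0]);print("mat",m.x,np.degrees(m.x[2]),m.fun.round(1))
def obj(n,a,b): print(n,*[x for x in tri([S,T],[a,b])])
print("stone",atz(S,[306,190],0),atz(T,[322,257],.024))
print("jar top",tri([S,T],[[342.5,230.5],[314,172]]))
print("pot top",tri([S,T],[[405,250],[268,138]]))
print("drift", atz(S,[381,145],.03),atz(T,[223,288],.03),atz(T,[183,279],.04),atz(T,[263,296],.04))
E
python3 p1.py
```

```text
[ 0.50575056 -0.19253643  0.11528453  0.07857358  0.67432988] [ 4.50193475 38.63625589]
[-1.6 -0.2 -0.2 -0.3 -0.2  0.3 -1.   0.7  0.8  0.  -1.7 -0.1 -1.  -0.2
 -1.1  0.3]
[ 0.50604207 -0.19253611  0.1153691   0.07873088] 4.5109469603645715 [-1.7 -0.3 -0.4 -0.4  0.1  0.5 -0.9  1.   0.7  0.9 -1.7  0.8 -1.  -1.2
 -1.1 -0.6]
top [ 0.44516641 -0.19733883  0.18814332] [224.32620136 154.79899838] [416.19668666 248.38699766]
base [ 0.56691774 -0.18773339  0.04259488] [249.48868949 235.49262873] [393.91195252 203.35649898]
hinge [ 0.48637029 -0.19408809  0.15755455] [231.71794709 177.21597883] [409.68309514 229.7003524 ]
grip [ 0.57117475 -0.18739753  0.06706455] [248.72183529 230.76123402] [395.74379481 199.41632042]
baseback [ 0.56157204 -0.18815513  0.03809537] [249.01036785 234.80282352] [393.81414708 205.89181748]
mat [ 0.53282617  0.22215713 -0.14287683] -8.186239468442778 [-1.3 -1.1 -0.4 -1.4  0.7 -0.9 -1.1 -0.5 -0.1  0.2 -0.6 -0.5 -0.3 -1.9
 -0.1 -1.5]
stone [ 0.44662397 -0.01652056  0.        ] [ 0.43859412 -0.01364233  0.024     ]
jar top (array([0.63785265, 0.00775887, 0.06875881]), np.float64(0.501173207269801))
pot top (array([0.72638195, 0.12065987, 0.06362488]), np.float64(0.338977737327923))
drift [0.38539546 0.21541494 0.03      ] [0.3650259 0.2178267 0.03     ] [0.38472673 0.31011513 0.04      ] [0.34804189 0.12187472 0.04      ]
```

```bash
python3 - <<'E'
from h import *
S,T=pickle.load(open("f0.pkl","rb"))
print(tri([S,T],[[276.5,227.5],[365.2,195]]))
print(tri([S,T],[[276.7,231],[365.2,195]]))
print(tri([S,T],[[222,245],[416.5,191]]))
print(tri([S,T],[[282,248],[365.2,195]]))
print(atz(S,[282,248],0),atz(S,[228.5,266.5],0),atz(T,[365.2,195],.05),atz(T,[416.5,191],.05))
crop(S["frame"],215,205,75,65,10,"pics/s3.png")
E
```

```text
(array([ 0.58112572, -0.12139212,  0.06307831]), np.float64(2.3160011524141737))
(array([ 0.58353169, -0.122541  ,  0.05318782]), np.float64(2.239403989658797))
(array([ 0.59075647, -0.24543973,  0.06547368]), np.float64(3.0888632948473855))
(array([ 0.5971368 , -0.12307884,  0.00285275]), np.float64(0.21816911571795572))
[ 0.59546914 -0.1223114   0.        ] [ 0.60464875 -0.25115912  0.        ] [ 0.58566919 -0.11758609  0.05      ] [ 0.59626087 -0.24239463  0.05      ]
```

View pics/s3.png

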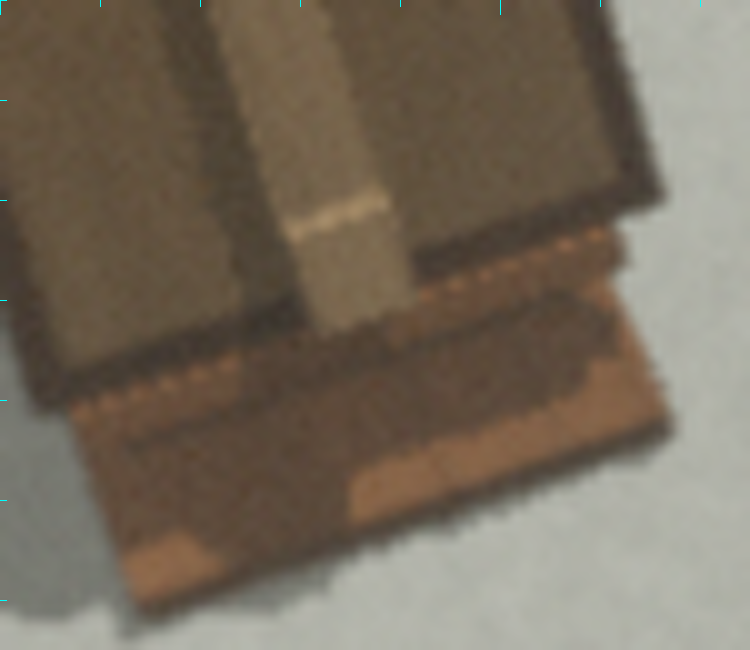

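```bash
cat >> h.py <<'E'
def go(targets,verbose=True):
    """targets: list of (x,y,z,yaw_of_tool_x) -> tool-frame shift & twist from current pose"""
    s=ctrl.sense(); p=np.array(s["position"]); r=R.from_quat(s["eef_rot"]); m=r.as_matrix()
    yaw=np.arctan2(m[1,0],m[0,0])
    print("t",round(s["time_s"],2),"pos",p.round(4),"yaw",round(yaw,4),"zaxis",m[:,2].round(3),"F",np.round(s["ft_force"],2),"w",round(s["gripper_width"],3))
    for t in targets:
        d=m.T@(np.array(t[:3])-p); tw=-(t[3]-yaw)
        print([round(float(v),4) for v in d],round(float(tw),4))
E
python3 - <<'E'
from h import *
go([(.2,-.55,.3,.2),(.579,-.187,.30,.079),(.579,-.187,.12,.079),(.579,-.187,.057,.079)])
h=np.array([.4864,.159]); c=np.array([.575,.072]); d=c-h
for a in [0,.1,.2,.3,.4,.5,.6,.66,.7]:
    q=h+[d[0]*np.cos(a)-d[1]*np.sin(a),d[0]*np.sin(a)+d[1]*np.cos(a)]; print(a,(q-c).round(4))
E
```

```text
t 0.2 pos [ 0.1634 -0.6027  0.2305] yaw 0.2648 zaxis [-0.     0.001 -1.   ] F [-0.04  0.6   0.34] w 1.001
[0.0491, -0.0414, -0.0695] 0.0648
[0.5099, -0.2926, -0.069] 0.1858
[0.5099, -0.2923, 0.111] 0.1858
[0.5099, -0.2922, 0.174] 0.1858
0 [0. 0.]
0.1 [0.0082 0.0093]
0.2 [0.0155 0.0193]
0.3 [0.0218 0.0301]
0.4 [0.0269 0.0414]
0.5 [0.0309 0.0531]
0.6 [0.0336 0.0652]
0.66 [0.0347 0.0726]
0.7 [0.0352 0.0775]
```

Candidates for the mirror: the brown one back-up on the rest (top 407,223), the red panel (top 440,330, excluded as red) and the small mirror lying glass-up (top 461,158, smaller). I choose the brown one on the rest. The crops show its kickstand and pale grip block.

Request:
send_rows:
  fingers: [-1,-1,-1,-1,-1,-1,-1,-1,-1,-1]
  travel:
    - [0.03,-0.02,-0.05]
    - [0.08,-0.045,-0.07]
    - [0.13,-0.075,-0.07]
    - [0.18,-0.105,-0.07]
    - [0.23,-0.13,-0.07]
    - [0.28,-0.16,-0.07]
    - [0.33,-0.19,-0.07]
    - [0.38,-0.22,-0.07]
    - [0.43,-0.247,-0.07]
    - [0.48,-0.275,-0.07]
  twist: [0.02,0.04,0.06,0.08,0.1,0.12,0.14,0.16,0.186,0.186]

```text
time_s: 1.45
position: [0.5559, -0.2107, 0.3012]
eef_rot: [0.999, 0.039, -0.0, 0.0]
ft_force: [-0.5, 0.4, 0.6]
gripper_width: 1.007
```

```bash
python3 - <<'E'
from h import *
go([(.579,-.187,.30,.079),(.579,-.187,.12,.079),(.579,-.187,.057,.079)])
E
```

```text
t 1.45 pos [ 0.5559 -0.2107  0.3012] yaw 0.0787 zaxis [-0. -0. -1.] F [-0.47  0.42  0.59] w 1.007
[0.0249, -0.0218, 0.0012] -0.0003
[0.0249, -0.0219, 0.1812] -0.0003
[0.0249, -0.0219, 0.2442] -0.0003
```

Request:
send_rows:
  fingers: [-1,-1,-1,-1,-1,-1,-1,-1]
  travel:
    - [0.025,-0.022,0.03]
    - [0.025,-0.022,0.08]
    - [0.025,-0.022,0.13]
    - [0.025,-0.022,0.17]
    - [0.025,-0.022,0.195]
    - [0.025,-0.022,0.205]
    - [0.025,-0.022,0.205]
    - [0.025,-0.022,0.205]
  twist: [0,0,0,0,0,0,0,0]

```text
time_s: 2.45
position: [0.5792, -0.1888, 0.0978]
eef_rot: [0.999, 0.039, 0.001, 0.001]
ft_force: [0.5, -1.1, 0.2]
gripper_width: 0.997
```

```bash
python3 - <<'E'
from h import *
go([(.579,-.187,.057,.079)])
S=cam("scene");T=cam("top")
crop(S["frame"],180,120,130,145,4,"pics/s4.png")
crop(T["frame"],340,150,130,110,5,"pics/t4.png")
print(proj(S,[.579,-.187,.096]),proj(T,[.579,-.187,.096]))
E
```

```text
t 2.45 pos [ 0.5792 -0.1888  0.0978] yaw 0.0787 zaxis [ 0.003 -0.001 -1.   ] F [ 0.54 -1.07  0.16] w 0.997
[-0.0002, -0.0019, 0.0408] -0.0003
[[248.06906345 225.89893958]] [[397.98112858 193.29844522]]
```

View pics/s4.png

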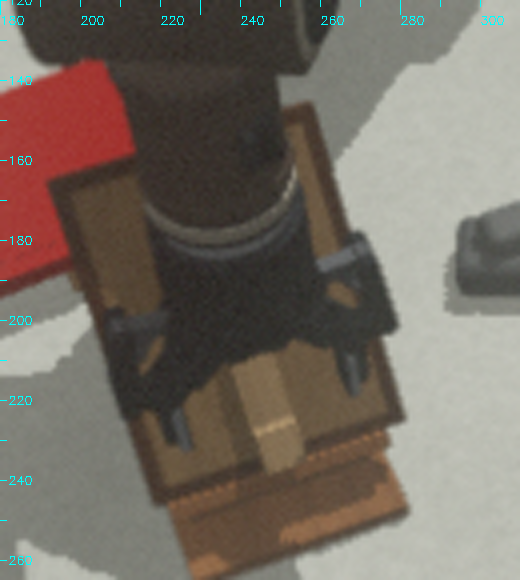

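View pics/t4.png

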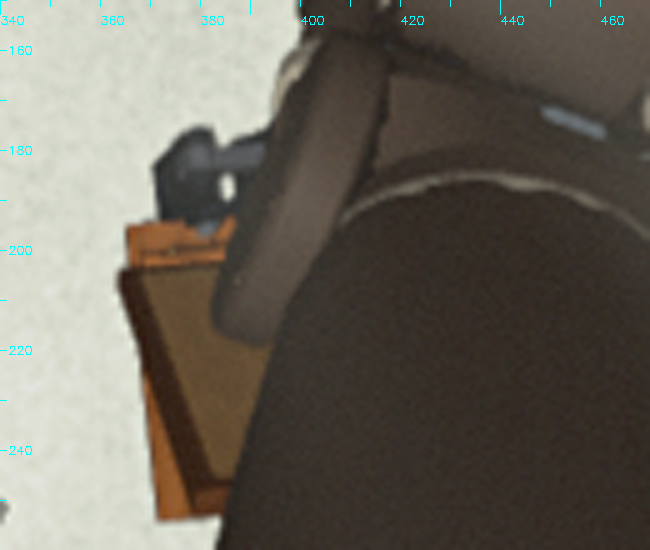

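Request:
send_rows:
  fingers: [-1,-1,-0.2,0.2,1,1,1,1]
  travel:
    - [0,-0.002,0.02]
    - [0,-0.002,0.038]
    - [0,-0.002,0.038]
    - [0,-0.002,0.038]
    - [0,-0.002,0.038]
    - [0,-0.002,0.038]
    - [0,-0.002,0.038]
    - [0,-0.002,0.038]
  twist: [0,0,0,0,0,0,0,0]
  newtons: 20

```text
time_s: 3.55
position: [0.5782, -0.1864, 0.0587]
eef_rot: [0.999, 0.04, 0.0, 0.0]
ft_force: [-0.3, 0.4, 0.7]
gripper_width: 0.274
```

```bash
python3 - <<'E'
from h import *
go([])
S=cam("scene")
crop(S["frame"],180,120,130,145,4,"pics/s5.png")
E
```

```text
t 3.55 pos [ 0.5782 -0.1864  0.0587] yaw 0.0792 zaxis [ 0.001 -0.    -1.   ] F [-0.31  0.37  0.71] w 0.274
```

View pics/s5.png

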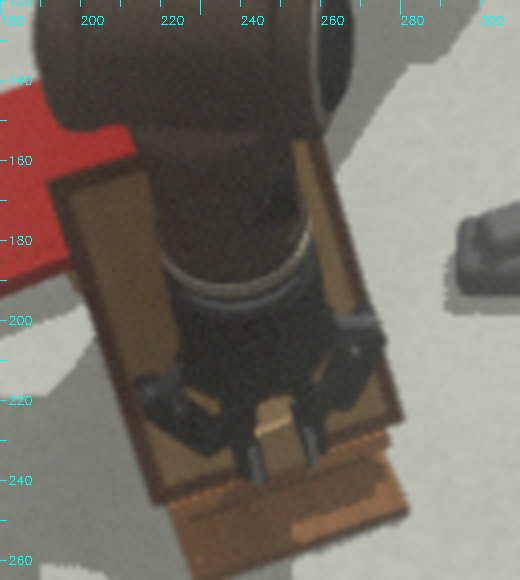

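The picture shows the block pinched between both fingers (243–260, 225–240), and the 23 mm opening matches its 24 mm width. Next I swing it along the arc.

Request:
send_rows:
  fingers: [1,1,1,1,1,1,1,1,1,1]
  travel:
    - [0.004,0,-0.0045]
    - [0.008,0,-0.009]
    - [0.012,0,-0.014]
    - [0.0155,0,-0.019]
    - [0.019,0,-0.0245]
    - [0.022,0,-0.03]
    - [0.0245,0,-0.0355]
    - [0.027,0,-0.0415]
    - [0.029,0,-0.047]
    - [0.031,0,-0.053]
  twist: [0,0,0,0,0,0,0,0,0,0]

```text
time_s: 4.85
position: [0.6088, -0.1838, 0.1116]
eef_rot: [0.999, 0.039, -0.0, -0.0]
ft_force: [-0.6, -1.1, -4.2]
gripper_width: 0.274
```

```bash
python3 - <<'E'
from h import *
go([])
S=cam("scene")
crop(S["frame"],180,120,130,145,4,"pics/s6.png")
E
```

```text
t 4.85 pos [ 0.6088 -0.1838  0.1116] yaw 0.0788 zaxis [-0.  0. -1.] F [-0.61 -1.13 -4.18] w 0.274
```

View pics/s6.png

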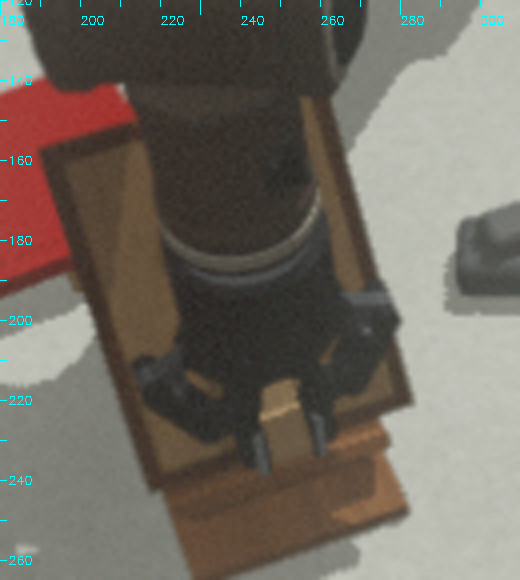

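```bash
python3 - <<'E'
from h import *
S=cam("scene");T=cam("top")
pickle.dump((S,T),open("f1.pkl","wb"))
C=np.array([[.007,-.075,.095],[.007,.075,-.095],[.007,-.075,-.095]])
sp=np.array([[190,157.5],[283.2,221],[218,243]])
b=np.array([[192.5,165.5],[281.2,225],[218.7,246.2]])
def f(q,sp):
    P=R.from_euler('ZY',[.0787,-q[3]]).apply(C)+q[:3]; return (proj(S,P)-sp).ravel()
for s_ in (b,sp):
    r=least_squares(f,[.506,-.19,.116,.698],args=(s_,)); print(r.x,np.degrees(r.x[3]),r.fun.round(1))
crop(T["frame"],340,140,130,110,5,"pics/t6.png")
E
```

```text
[ 0.49343304 -0.19054935  0.10030136  0.71671333] 41.06464873912179 [-0.2  0.1  0.  -0.1  0.2  0. ]
[ 0.5148331  -0.18909429  0.14485894  0.75851203] 43.45953810465612 [-0.1  0.3  0.2 -0.3 -0.1  0. ]
```

View pics/t6.png

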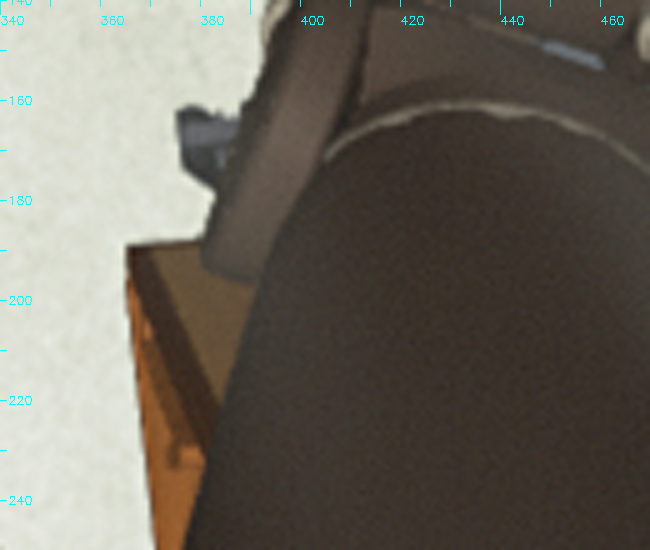

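The picture shows the whole mirror lifted about 45 mm with the stand still folded, because the full pad grip holds the block against turning. I'll set it back down along the same path, then pinch only the corner of the block so it can turn.

Request:
send_rows:
  fingers: [1,1,1,1,1,1,1,1,1,1]
  travel:
    - [-0.002,0,0.006]
    - [-0.004,0,0.0115]
    - [-0.0065,0,0.0175]
    - [-0.009,0,0.023]
    - [-0.012,0,0.0285]
    - [-0.0155,0,0.034]
    - [-0.019,0,0.039]
    - [-0.023,0,0.044]
    - [-0.027,0,0.0485]
    - [-0.03,-0.0,0.052]
  twist: [0,0,0,0,0,0,0,0,0,0]

```text
time_s: 6.25
position: [0.5864, -0.1866, 0.065]
eef_rot: [0.999, 0.038, 0.008, 0.001]
ft_force: [8.3, 7.7, 23.1]
gripper_width: 0.275
```

```bash
python3 - <<'E'
from h import *
go([])
S=cam("scene")
crop(S["frame"],180,120,130,145,4,"pics/s7.png")
E
```

```text
t 6.25 pos [ 0.5864 -0.1866  0.065 ] yaw 0.0768 zaxis [ 0.016 -0.001 -1.   ] F [ 8.33  7.73 23.13] w 0.275
```

View pics/s7.png

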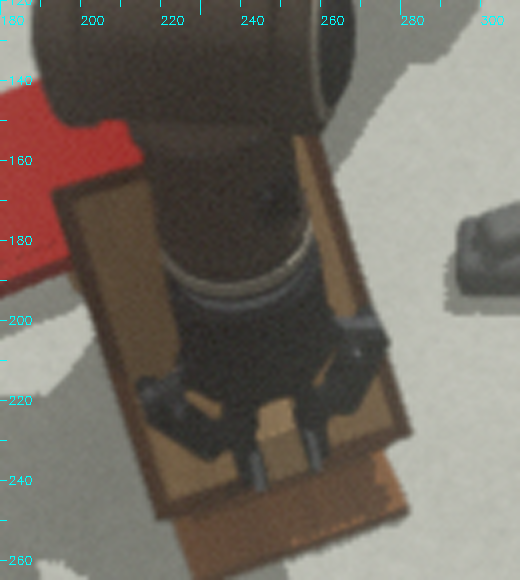

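Request:
send_rows:
  fingers: [1,1,1,1,1,1]
  travel:
    - [0,0,-0.008]
    - [0,0,-0.016]
    - [0,0,-0.022]
    - [0,0,-0.022]
    - [0,0,-0.022]
    - [0,0,-0.022]
  twist: [0,0,0,0,0,0]

```text
time_s: 7.05
position: [0.5783, -0.1861, 0.0806]
eef_rot: [0.999, 0.039, -0.001, -0.0]
ft_force: [0.2, -0.1, -3.3]
gripper_width: 0.275
```

```bash
python3 - <<'E'
from h import *
go([])
S=cam("scene");T=cam("top")
crop(S["frame"],180,120,130,145,4,"pics/s8.png")
crop(T["frame"],340,140,130,110,5,"pics/t8.png")
E
```

```text
t 7.05 pos [ 0.5783 -0.1861  0.0806] yaw 0.0787 zaxis [-0.001  0.    -1.   ] F [ 0.25 -0.15 -3.33] w 0.275
```

View pics/s8.png

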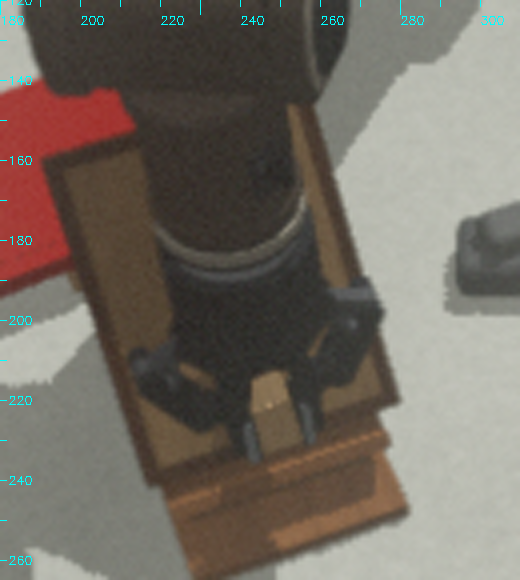

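View pics/t8.png

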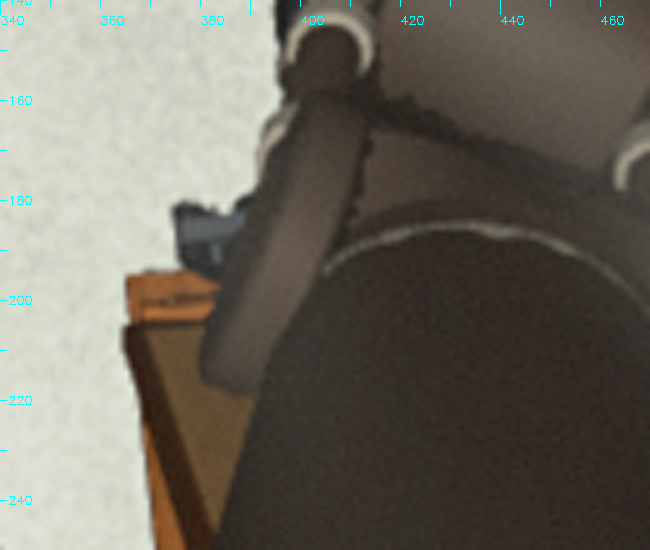

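```bash
python3 - <<'E'
from h import *
S=cam("scene");T=cam("top")
C=np.array([[.007,-.075,.095],[.007,.075,-.095],[.007,-.075,-.095]])
def f(q,sp,tp,w):
    P=R.from_euler('ZY',[.0787,-q[3]]).apply(C)+q[:3]; return np.r_[(proj(S,P)-sp).ravel(),(proj(T,P)[1]-tp)]
for s_,t_ in (([[192.5,165.5],[281.2,225],[218.7,246.2]],[364.2,204.2]),([[190.5,160.5],[280,220],[217.5,241.7]],[365,205.6])):
    r=least_squares(f,[.506,-.19,.116,.698],args=(np.array(s_),np.array(t_),1)); print(r.x,np.degrees(r.x[3]),r.fun.round(1))
E
```

```text
[ 0.51115592 -0.19096453  0.12123898  0.59046512] 33.831159055083766 [-0.8  0.3  0.2 -0.3 -0.6  0.1 -1.4 -0. ]
[ 0.50680933 -0.19134302  0.1332165   0.57257407] 32.80607795549779 [-0.5  0.2  0.2  0.  -1.  -0.  -1.5 -0.1]
```

Request:
send_rows:
  fingers: [1,1,1,1,1,1]
  travel:
    - [0.001,0,0.004]
    - [0.002,0,0.007]
    - [0.003,0,0.01]
    - [0.003,0,0.011]
    - [0.003,0,0.011]
    - [0.003,0,0.011]
  twist: [0,0,0,0,0,0]

```text
time_s: 8.0
position: [0.5821, -0.1862, 0.0705]
eef_rot: [0.999, 0.039, 0.0, 0.0]
ft_force: [2.9, -1.2, -0.5]
gripper_width: 0.274
```

```bash
python3 - <<'E'
from h import *
go([])
S=cam("scene")
crop(S["frame"],180,120,130,145,4,"pics/s9.png")
E
```

```text
t 8.0 pos [ 0.5821 -0.1862  0.0705] yaw 0.079 zaxis [ 0.001 -0.    -1.   ] F [ 2.88 -1.2  -0.52] w 0.274
```

View pics/s9.png

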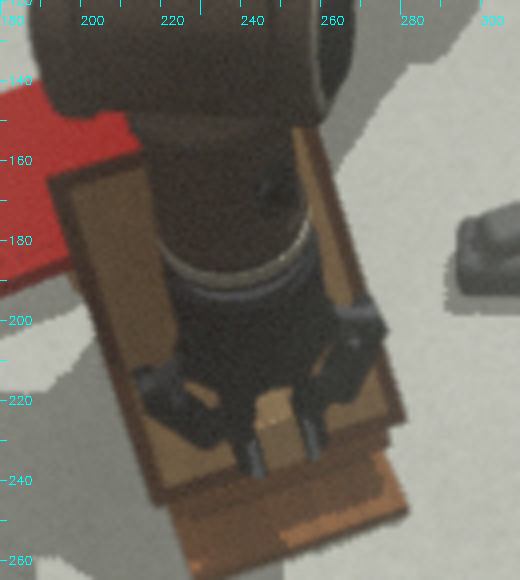

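Request:
send_rows:
  fingers: [0.3,0.1,-0.2,-0.2,-0.2]
  travel:
    - [0,0,0]
    - [0,0,0]
    - [0,0,0]
    - [0.0,0,-0.008]
    - [0,0,-0.008]
  twist: [0,0,0,0,0]

```text
time_s: 8.68
position: [0.5827, -0.1863, 0.0794]
eef_rot: [0.999, 0.039, 0.001, 0.0]
ft_force: [-0.5, 0.9, -1.0]
gripper_width: 0.603
```

```bash
python3 - <<'E'
from h import *
go([])
S=cam("scene")
crop(S["frame"],180,120,130,145,4,"pics/s10.png")
for n,P in dict(g=[.571,-.1874,.067]).items(): print(proj(S,P))
E
```

```text
t 8.68 pos [ 0.5827 -0.1863  0.0794] yaw 0.0787 zaxis [ 0.002 -0.001 -1.   ] F [-0.49  0.88 -1.  ] w 0.603
[[248.70628371 230.71649095]]
```

View pics/s10.png

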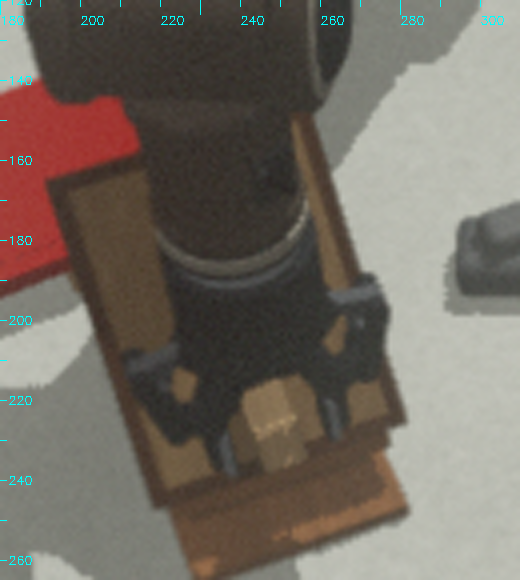

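Request:
send_rows:
  fingers: [-0.2,-0.2,0.5,0.5,0.5,0.5]
  travel:
    - [-0.005,0,-0.003]
    - [-0.01,0,0.0]
    - [-0.01,0,0.004]
    - [-0.01,0,0.004]
    - [-0.01,0,0.004]
    - [-0.01,0,0.004]
  twist: [0,0,0,0,0,0]
  newtons: 20

```text
time_s: 9.48
position: [0.5713, -0.1866, 0.0739]
eef_rot: [0.999, 0.039, -0.001, -0.0]
ft_force: [-1.8, 0.4, -1.0]
gripper_width: 0.274
```

```bash
python3 - <<'E'
from h import *
go([])
S=cam("scene")
crop(S["frame"],200,180,100,80,7,"pics/s11.png")
h=np.array([.4864,.159]); 
Rm=R.from_euler('ZY',[.0787,-np.radians(40)])
for a in (0,.1,.2,.3):
  pts=[]
  for px,pz in ((.018,-.112),(.018,-.136),(0.007,-.112)):
    q=np.array([.012+px*np.cos(a)-pz*np.sin(a)*1, 0, .045+pz*np.cos(a)+px*np.sin(a)]); pts.append(Rm.apply(q)+[.506,-.1925,.116])
  print(a,proj(S,np.array(pts)).round(1).tolist())
E
```

```text
t 9.47 pos [ 0.5713 -0.1866  0.0739] yaw 0.0788 zaxis [-0.001  0.    -1.   ] F [-1.8   0.36 -1.01] w 0.274
0 [[247.9, 226.6], [251.1, 236.7], [247.1, 225.6]]
0.1 [[248.3, 226.6], [251.7, 237.1], [247.7, 226.1]]
0.2 [[248.6, 226.2], [252.2, 236.8], [248.2, 226.1]]
0.3 [[248.8, 225.2], [252.5, 236.0], [248.5, 225.6]]
```

View pics/s11.png

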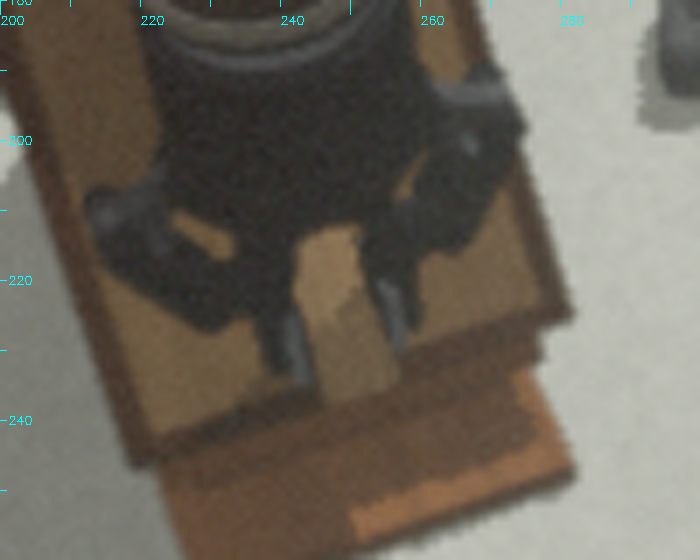

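Request:
send_rows:
  fingers: [0.5,0.5,0.5,0.5,0.5,0.5]
  travel:
    - [0.004,0,-0.0044]
    - [0.0076,0,-0.0089]
    - [0.011,0,-0.0137]
    - [0.0142,0,-0.0186]
    - [0.0142,0,-0.0186]
    - [0.0142,0,-0.0186]
  twist: [0,0,0,0,0,0]

```text
time_s: 10.28
position: [0.5859, -0.1856, 0.0928]
eef_rot: [0.999, 0.039, -0.0, -0.0]
ft_force: [-0.1, -1.1, -3.8]
gripper_width: 0.275
```

```bash
python3 - <<'E'
from h import *
go([])
S=cam("scene")
crop(S["frame"],180,120,130,145,4,"pics/s12.png")
E
```

```text
t 10.28 pos [ 0.5859 -0.1856  0.0928] yaw 0.0789 zaxis [-0.  0. -1.] F [-0.06 -1.13 -3.83] w 0.275
```

View pics/s12.png

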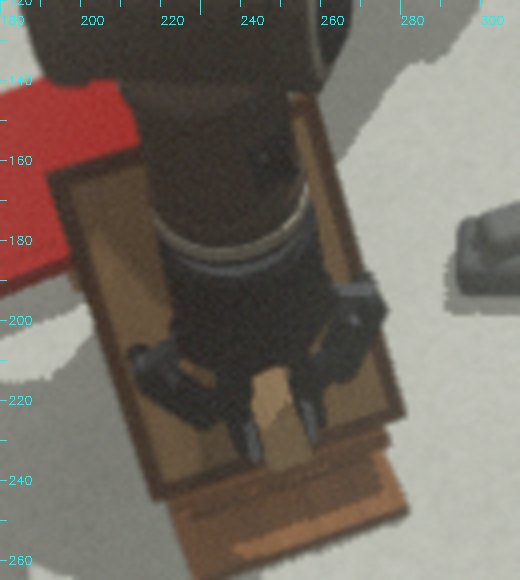

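Request:
send_rows:
  fingers: [0.46,0.46,0.46]
  travel:
    - [0,0,0]
    - [0,0,0]
    - [0,0,0]
  twist: [0,0,0]

```text
time_s: 10.7
position: [0.5858, -0.1857, 0.0929]
eef_rot: [0.999, 0.039, -0.0, -0.0]
ft_force: [-2.6, -0.3, -3.1]
gripper_width: 0.272
```

Request:
send_rows:
  fingers: [0.45,0.45,0.45]
  travel:
    - [0,0,0]
    - [0,0,0]
    - [0,0,0]
  twist: [0,0,0]

```text
time_s: 11.08
position: [0.586, -0.1856, 0.0929]
eef_rot: [0.999, 0.039, -0.0, -0.0]
ft_force: [-1.3, -0.0, -2.2]
gripper_width: 0.275
```

```bash
python3 - <<'E'
from h import *
go([])
S=cam("scene")
crop(S["frame"],180,120,130,145,4,"pics/s13.png")
E
```

```text
t 11.07 pos [ 0.586  -0.1856  0.0929] yaw 0.0788 zaxis [-0.  0. -1.] F [-1.27 -0.03 -2.16] w 0.275
```

View pics/s13.png

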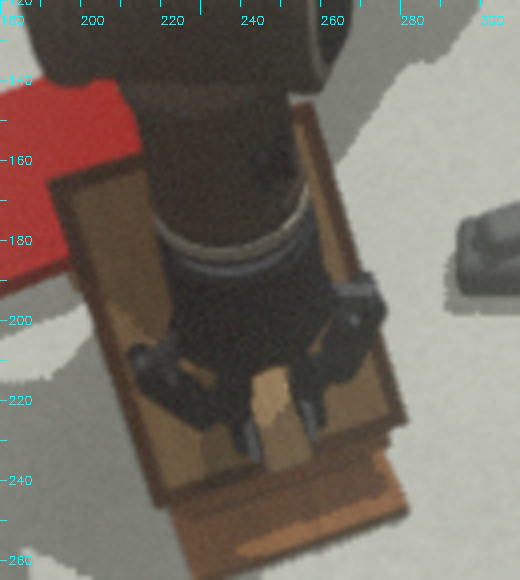

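Request:
send_rows:
  fingers: [0.45,0.45,0.45,0.45,0.45,0.45,0.45]
  travel:
    - [0.003,0,-0.005]
    - [0.0056,0,-0.0103]
    - [0.008,0,-0.0155]
    - [0.0102,0,-0.021]
    - [0.012,0,-0.0265]
    - [0.0137,0,-0.032]
    - [0.0137,0,-0.032]
  twist: [0,0,0,0,0,0,0]

```text
time_s: 12.0
position: [0.6004, -0.1847, 0.1258]
eef_rot: [0.999, 0.039, 0.001, 0.0]
ft_force: [-1.3, 0.2, -0.8]
gripper_width: 0.279
```

```bash
python3 - <<'E'
from h import *
go([])
S=cam("scene")
crop(S["frame"],180,120,130,145,4,"pics/s14.png")
E
```

```text
t 12.0 pos [ 0.6004 -0.1847  0.1258] yaw 0.0788 zaxis [ 0.001 -0.    -1.   ] F [-1.32  0.24 -0.79] w 0.279
```

View pics/s14.png

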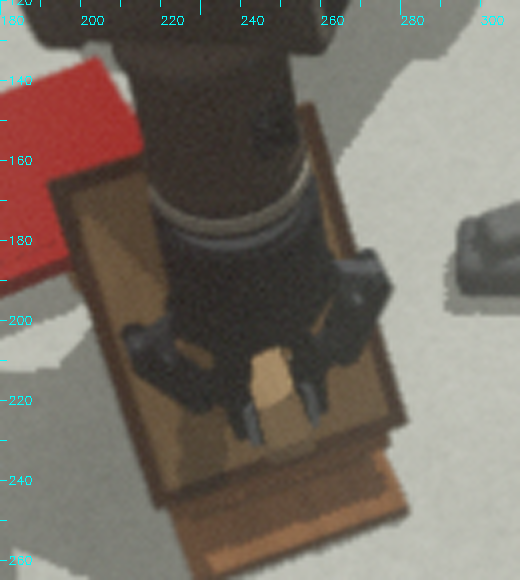

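```bash
python3 - <<'E'
from h import *
S=cam("scene")
im=S["frame"].copy()
Rm=R.from_euler('ZY',[.0787,-np.radians(40)])
s=8;x0,y0=210,180
c=cv2.resize(im[y0:y0+70,x0:x0+90],None,fx=s,fy=s,interpolation=cv2.INTER_CUBIC)
col={.2:(255,255,0),.35:(0,255,0),.5:(0,0,255)}
for a in (.2,.35,.5):
  pts=[]
  for px,py,pz in ((.018,-.012,-.112),(.018,.012,-.112),(.018,.012,-.136),(.018,-.012,-.136)):
    q=np.array([.012+px*np.cos(a)-pz*np.sin(a), py, .045+pz*np.cos(a)+px*np.sin(a)]); pts.append(Rm.apply(q)+[.506,-.1925,.117])
  p=proj(S,np.array(pts)); print(a,p.round(1).tolist())
  p=((p-[x0,y0]+.5)*s).astype(np.int32); cv2.polylines(c,[p],True,col[a],1)
cv2.imwrite("pics/s15.png",c)
E
```

```text
0.2 [[243.2, 227.7], [253.9, 224.1], [257.5, 234.7], [246.8, 238.4]]
0.35 [[243.3, 226.1], [254.1, 222.4], [257.9, 233.2], [247.0, 236.9]]
0.5 [[242.9, 223.3], [254.0, 219.6], [257.8, 230.2], [246.7, 233.9]]
```

View pics/s15.png

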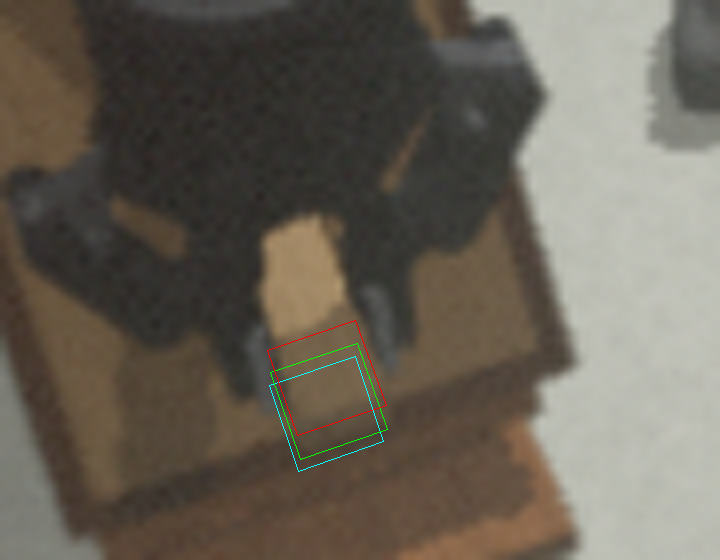

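Request:
send_rows:
  fingers: [0.46,0.46,0.46,0.46,0.46,0.46]
  travel:
    - [0.001,0,-0.006]
    - [0.0023,0,-0.0115]
    - [0.003,0,-0.0165]
    - [0.0033,0,-0.0205]
    - [0.0036,0,-0.0235]
    - [0.0036,0,-0.0235]
  twist: [0,0,0,0,0,0]

```text
time_s: 12.85
position: [0.6042, -0.1844, 0.1491]
eef_rot: [0.999, 0.039, 0.001, 0.0]
ft_force: [0.3, -0.1, -1.4]
gripper_width: 0.278
```

```bash
cat > ov.py <<'E'
from h import *
import sys
def ov(name,angs,mid=(.506,-.1925,.117),tilt=40,yaw=.0787,cam_="scene",box=(190,140,110,120),s=5):
    S=cam(cam_)
    Rm=R.from_euler('ZY',[yaw,-np.radians(tilt)]); x0,y0,w,h=box
    c=cv2.resize(S["frame"][y0:y0+h,x0:x0+w],None,fx=s,fy=s,interpolation=cv2.INTER_CUBIC)
    cols=[(255,255,0),(0,255,0),(0,0,255)]
    def dr(P,k):
        p=proj(S,np.array(P)); cv2.polylines(c,[((p-[x0,y0]+.5)*s).astype(np.int32)],True,k,1)
    dr(Rm.apply([[.007,-.075,.095],[.007,.075,.095],[.007,.075,-.095],[.007,-.075,-.095]])+mid,(255,0,255))
    for a,k in zip(angs,cols):
        q=[]
        for px,py,pz in ((.018,-.012,-.112),(.018,.012,-.112),(.018,.012,-.136),(.018,-.012,-.136)):
            q.append([.012+px*np.cos(a)-pz*np.sin(a), py, .045+pz*np.cos(a)+px*np.sin(a)])
        dr(Rm.apply(q)+mid,k)
    cv2.imwrite(name,c)
E
python3 - <<'E'
from ov import *
go([])
ov("pics/s16.png",(.5,.6,.66))
E
```

```text
t 12.85 pos [ 0.6042 -0.1844  0.1491] yaw 0.0788 zaxis [ 0.002 -0.    -1.   ] F [ 0.34 -0.07 -1.37] w 0.278
```

View pics/s16.png

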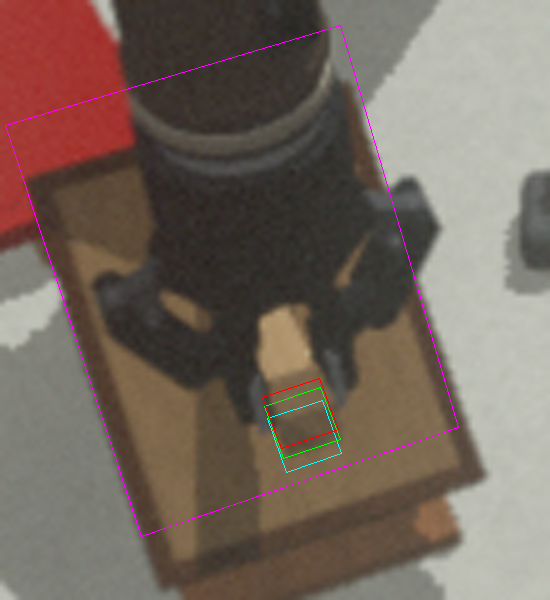

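```bash
python3 - <<'E'
from h import *
S=cam("scene");T=cam("top")
pickle.dump((S,T),open("f2.pkl","wb"))
crop(S["frame"],180,130,120,140,4,"pics/s17.png")
crop(T["frame"],330,140,150,120,5,"pics/t17.png")
E
```

```text
(no output)
```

View pics/s17.png

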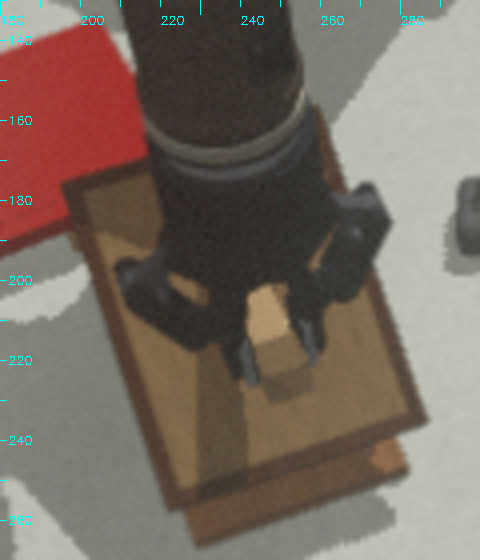

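View pics/t17.png

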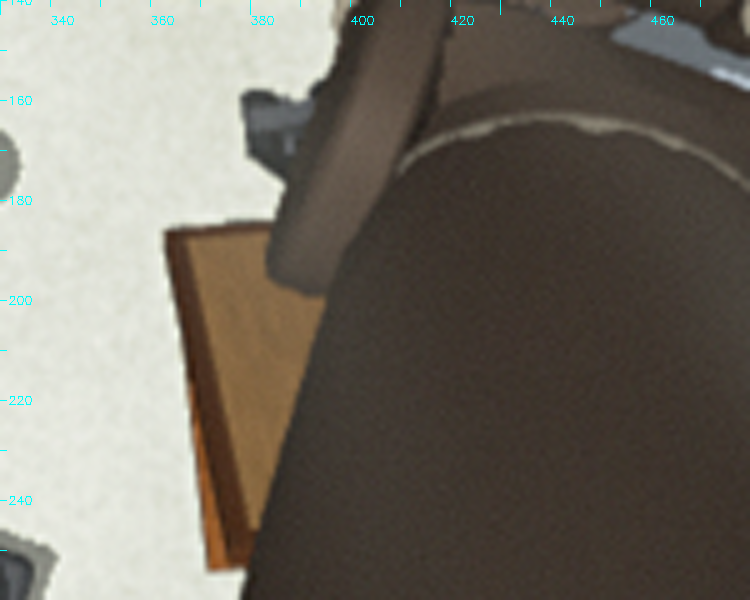

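```bash
python3 - <<'E'
from h import *
S,T=pickle.load(open("f2.pkl","rb"))
C=np.array([[.007,-.075,.095],[.007,.075,-.095],[.007,-.075,-.095]])
sp=np.array([[195.5,176.2],[287,235],[223.7,258]]);tp=[363,186.4]
def f(q):
    P=R.from_euler('ZY',[q[4],-q[3]]).apply(C)+q[:3]; return np.r_[(proj(S,P)-sp).ravel(),(proj(T,P)[1]-tp)]
r=least_squares(f,[.506,-.19,.116,.698,.08]); print(r.x,np.degrees(r.x[3:]),r.fun.round(1))
q=r.x;Rm=R.from_euler('ZY',[q[4],-q[3]])
for n,v in dict(top=[0,0,.095],base=[0,0,-.095],hinge=[.012,0,.045]).items(): print(n,Rm.apply(v)+q[:3])
E
```

```text
[ 0.55608164 -0.18745685  0.13745917  0.54280375  0.0852245 ] [31.10036375  4.88300394] [-0.4  0.2  0.5 -0.  -1.3  0.1 -1.5  0. ]
top [ 0.50718855 -0.19163386  0.21880423]
base [ 0.60497472 -0.18327985  0.05611411]
hinge [ 0.54315963 -0.1885608   0.1821895 ]
```

```bash
python3 - <<'E'
from h import *
S,T=pickle.load(open("f2.pkl","rb"))
crop(S["frame"],205,180,85,65,9,"pics/s18.png")
crop(S["frame"],0,60,400,260,2,"pics/s19.png")
for z in (.149,.16,.17): print(z,proj(S,[[.604,-.184,z],[.615,-.184,z]]).round(1).tolist())
E
```

```text
0.149 [[249.1, 220.0], [250.3, 224.2]]
0.16 [[248.4, 216.8], [249.6, 221.0]]
0.17 [[247.8, 213.8], [249.0, 218.0]]
```

View pics/s18.png

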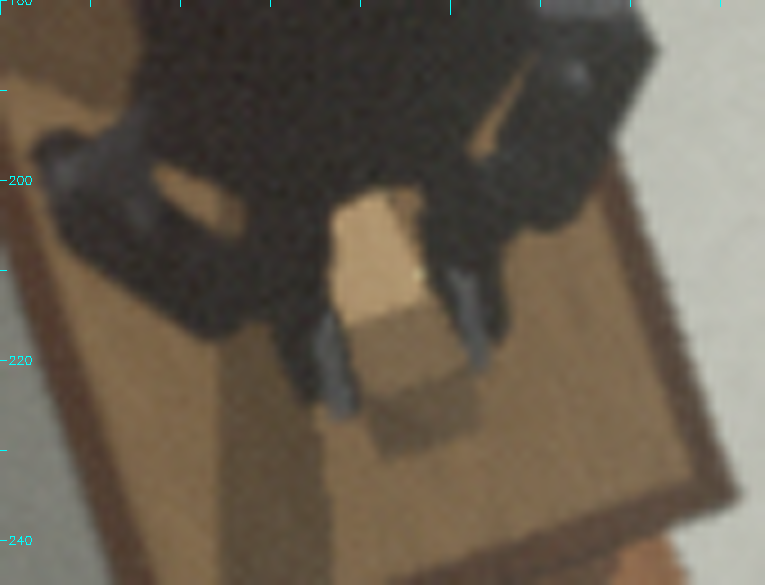

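View pics/s19.png

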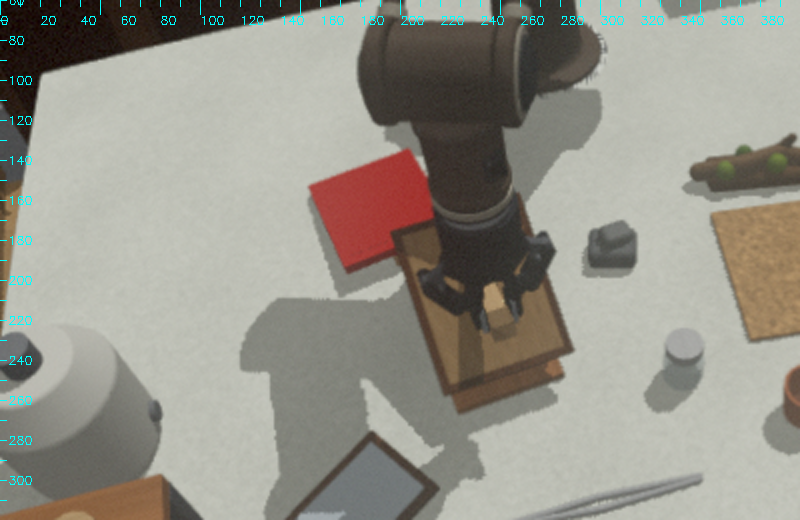

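```bash
cat > fit.py <<'E'
from h import *
def blk(a,px,py,pz): return [.012+px*np.cos(a)-pz*np.sin(a), py, .045+pz*np.cos(a)+px*np.sin(a)]
def model(q):
    a=q[5]
    P=[[.007,-.075,.095],[.007,.075,-.095],[.007,-.075,-.095]]+[blk(a,*v) for v in((.018,-.012,-.136),(.018,.012,-.136),(-.004,-.012,-.136),(-.004,.012,-.136))]
    return R.from_euler('ZY',[q[4],-q[3]]).apply(P)+q[:3]
def grip(q): return R.from_euler('ZY',[q[4],-q[3]]).apply(blk(q[5],.007,0,-.124))+q[:3]
E
python3 - <<'E'
from fit import *
S,T=pickle.load(open("f2.pkl","rb"))
sp=np.array([[195.5,176.2],[287,235],[223.7,258],[243.3,216.7],[253.9,212.8],[246,223.9],[257.8,220.5]]);tp=[363,186.4]
def f(q):
    P=model(q); return np.r_[(proj(S,P)-sp).ravel(),(proj(T,P)[1]-tp)*1]
r=least_squares(f,[.53,-.19,.13,.698,.08,.5]); q=r.x; print(q,np.degrees(q[3:]),r.fun.round(1)); print(grip(q))
Rm=R.from_euler('ZY',[q[4],-q[3]])
for n,v in dict(top=[0,0,.095],base=[0,0,-.095],hinge=[.012,0,.045],glassbase=[-.007,0,-.095]).items(): print(n,Rm.apply(v)+q[:3])
E
```

```text
[ 0.5238114  -0.18959489  0.09804894  1.07749741  0.07863176  0.75959388] [61.73605375  4.50526808 43.52152337] [-0.4  0.2  0.6  0.1 -1.4 -0.2  0.  -0.5  1.1 -0.5 -0.4  0.8 -0.7  0.3
 -1.5  0. ]
[ 0.60738707 -0.18300961  0.16931223]
top [ 0.44039627 -0.19616752  0.14303467]
base [ 0.60722653 -0.18302226  0.0530632 ]
hinge [ 0.48996382 -0.19226188  0.12992728]
glassbase [ 0.60392203 -0.18328263  0.04689777]
```

The picture shows the block between the fingers with its foot end facing the camera, so the stand is out at its stop. The over-pull tipped the panel to about 62° over the rest's upper edge. I'll grip firmly, raise the mirror a little, and look before seating it back.

Request:
send_rows:
  fingers: [1,1,1,1,1,1,1,1]
  travel:
    - [0,0,0]
    - [0,0,0]
    - [0,0,-0.007]
    - [0,0,-0.014]
    - [0,0,-0.021]
    - [0,0,-0.026]
    - [0,0,-0.026]
    - [0,0,-0.026]
  twist: [0,0,0,0,0,0,0,0]
  newtons: 60

```text
time_s: 14.0
position: [0.6031, -0.1842, 0.1742]
eef_rot: [0.999, 0.039, -0.0, -0.0]
ft_force: [-0.7, 1.2, -3.7]
gripper_width: 0.264
```

```bash
python3 - <<'E'
from h import *
go([])
S=cam("scene");T=cam("top")
pickle.dump((S,T),open("f3.pkl","wb"))
crop(S["frame"],180,120,120,140,5,"pics/s20.png")
crop(T["frame"],330,140,150,120,5,"pics/t20.png")
E
```

```text
t 14.0 pos [ 0.6031 -0.1842  0.1742] yaw 0.0788 zaxis [-0.  0. -1.] F [-0.71  1.18 -3.72] w 0.264
```

View pics/s20.png

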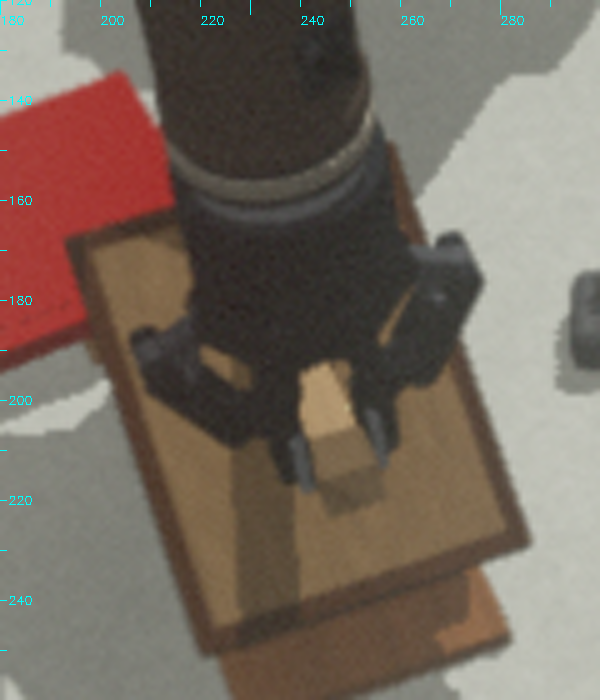

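View pics/t20.png

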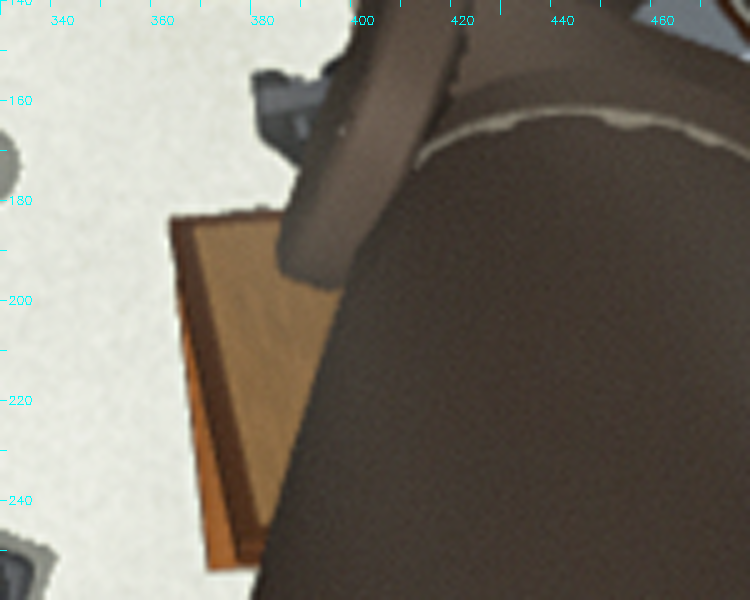

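```bash
python3 - <<'E'
from fit import *
S,T=pickle.load(open("f3.pkl","rb"))
sp=np.array([[193,168],[286,229],[221.4,251],[242,210.4],[251.5,206.4],[243.6,216.2],[256,213]]);tp=[364,183.6]
for fix in (0,1):
  def f(q):
    q=q.copy()
    if fix: q[5]=.66
    P=model(q); return np.r_[(proj(S,P)-sp).ravel(),(proj(T,P)[1]-tp)*1,(grip(q)-[.603,-.184,.193])*200]
  r=least_squares(f,[.53,-.19,.13,.698,.08,.6]); q=r.x
  if fix:q[5]=.66
  print(q,np.degrees(q[3:]),r.fun.round(1)); print(grip(q))
  Rm=R.from_euler('ZY',[q[4],-q[3]])
  for n,v in dict(top=[0,0,.095],base=[0,0,-.095],hinge=[.012,0,.045],glassbase=[-.007,0,-.095]).items(): print(n,Rm.apply(v)+q[:3])
E
```

```text
[ 0.52235418 -0.18951757  0.12223023  1.0880101   0.06869317  0.73394523] [62.33838707  3.93582866 42.05196412] [-0.   0.3  0.6 -0.4 -1.7  0.1 -0.7 -1.3  1.7 -1.2 -0.1  1.6 -0.7  1.
 -1.   0.2  0.6  0.1 -0.3]
[ 0.60623995 -0.18374611  0.19134757]
top [ 0.43841066 -0.195293    0.16633386]
base [ 0.60629769 -0.18374213  0.0781266 ]
hinge [ 0.4881493  -0.19187091  0.15374988]
glassbase [ 0.60305562 -0.18396519  0.07192666]
[ 0.5209912  -0.18960627  0.12145604  1.15156474  0.07172809  0.66      ] [65.9797992   4.10971686 37.81521448] [ 0.   0.8  0.6 -1.5 -1.8 -0.8 -0.7 -1.1  1.7 -0.9 -0.   1.7 -0.8  1.1
 -0.9 -0.6  0.1  0.1 -1.2]
[ 0.60331466 -0.18369122  0.18710026]
top [ 0.43444113 -0.19582501  0.16012662]
base [ 0.60754126 -0.18338753  0.08278547]
hinge [ 0.48486594 -0.19220192  0.15073451]
glassbase [ 0.60469918 -0.18359174  0.07639165]
```

Request:
send_rows:
  fingers: [1,1,1,1,1,1,1]
  travel:
    - [-0.004,0,-0.004]
    - [-0.009,0,-0.005]
    - [-0.014,0,-0.004]
    - [-0.016,0,-0.002]
    - [-0.016,0,0.0]
    - [-0.016,0,0.0]
    - [-0.016,0,0]
  twist: [0,0,0,0,0,0,0]

```text
time_s: 14.98
position: [0.5875, -0.1856, 0.1743]
eef_rot: [0.999, 0.039, 0.0, -0.0]
ft_force: [0.9, -0.9, -4.1]
gripper_width: 0.266
```

```bash
python3 - <<'E'
from h import *
go([])
E
```

```text
t 14.97 pos [ 0.5875 -0.1856  0.1743] yaw 0.0788 zaxis [ 0.  0. -1.] F [ 0.86 -0.92 -4.13] w 0.266
```

Request:
send_rows:
  fingers: [1,1,1,1]
  travel:
    - [0.001,0,0.002]
    - [0.002,0,0.004]
    - [0.002,0,0.005]
    - [0.002,0,0.005]
  twist: [0,0,0,0]

```text
time_s: 15.48
position: [0.5892, -0.1853, 0.1691]
eef_rot: [0.999, 0.039, -0.0, -0.0]
ft_force: [-0.4, -0.8, -3.3]
gripper_width: 0.266
```

```bash
python3 - <<'E'
from h import *
go([])
S=cam("scene");T=cam("top")
crop(S["frame"],180,120,120,140,5,"pics/s21.png")
E
```

```text
t 15.47 pos [ 0.5892 -0.1853  0.1691] yaw 0.0788 zaxis [-0.  0. -1.] F [-0.37 -0.76 -3.34] w 0.266
```

View pics/s21.png

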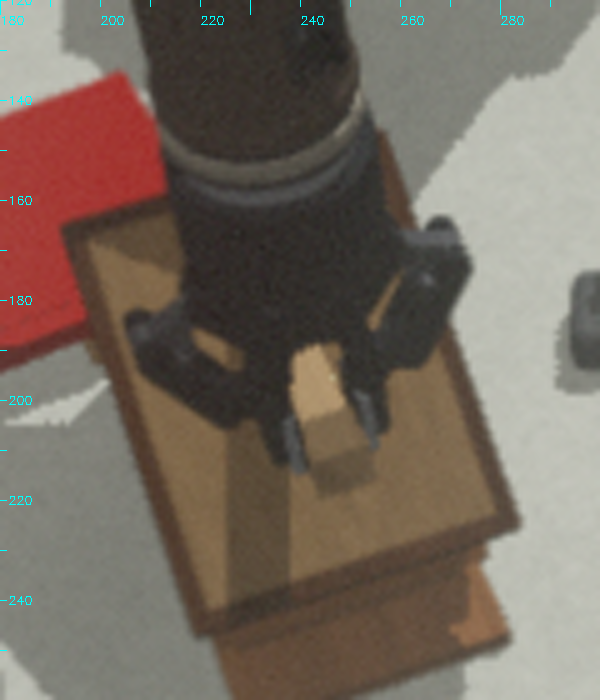

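Request:
send_rows:
  fingers: [0.48,0.47,0.46,0.46]
  travel:
    - [0,0,0]
    - [0,0,0]
    - [0,0,0]
    - [0,0,0]
  twist: [0,0,0,0]
  newtons: 20

```text
time_s: 16.08
position: [0.5894, -0.1854, 0.1694]
eef_rot: [0.999, 0.039, 0.0, 0.0]
ft_force: [0.6, -0.0, -3.0]
gripper_width: 0.273
```

```bash
python3 - <<'E'
from h import *
go([])
S=cam("scene");T=cam("top")
crop(S["frame"],180,120,120,140,5,"pics/s22.png")
E
```

```text
t 16.07 pos [ 0.5894 -0.1854  0.1694] yaw 0.0788 zaxis [ 0. -0. -1.] F [ 0.55 -0.02 -3.02] w 0.273
```

View pics/s22.png

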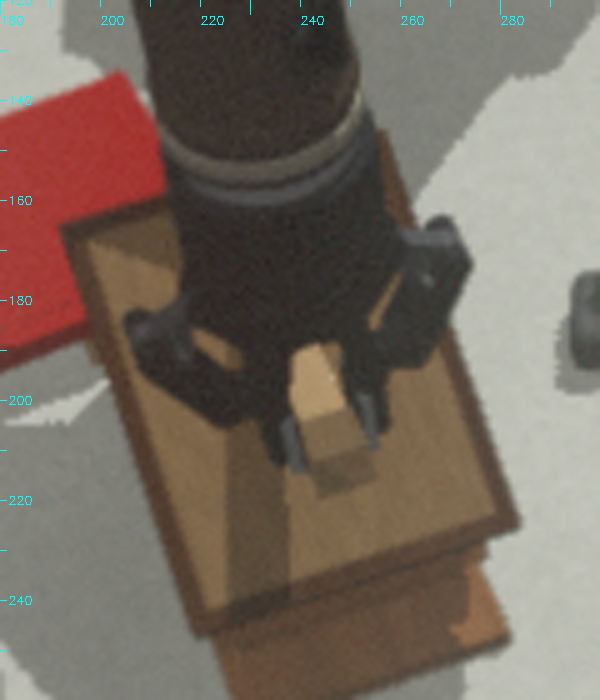

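Request:
send_rows:
  fingers: [0.46,0.46,0.46,0.46,0.46]
  travel:
    - [0.003,0,0.004]
    - [0.006,0,0.008]
    - [0.009,0,0.012]
    - [0.0106,0,0.014]
    - [0.0106,0,0.014]
  twist: [0,0,0,0,0]

```text
time_s: 16.8
position: [0.5998, -0.1845, 0.155]
eef_rot: [0.999, 0.039, -0.0, -0.0]
ft_force: [0.0, -0.0, -4.1]
gripper_width: 0.276
```

```bash
python3 - <<'E'
from h import *
go([])
S=cam("scene");T=cam("top")
pickle.dump((S,T),open("f4.pkl","wb"))
crop(S["frame"],180,120,120,140,5,"pics/s23.png")
crop(T["frame"],330,140,150,120,5,"pics/t23.png")
E
```

```text
t 16.8 pos [ 0.5998 -0.1845  0.155 ] yaw 0.0789 zaxis [-0.001  0.    -1.   ] F [ 0.02 -0.04 -4.06] w 0.276
```

View pics/s23.png

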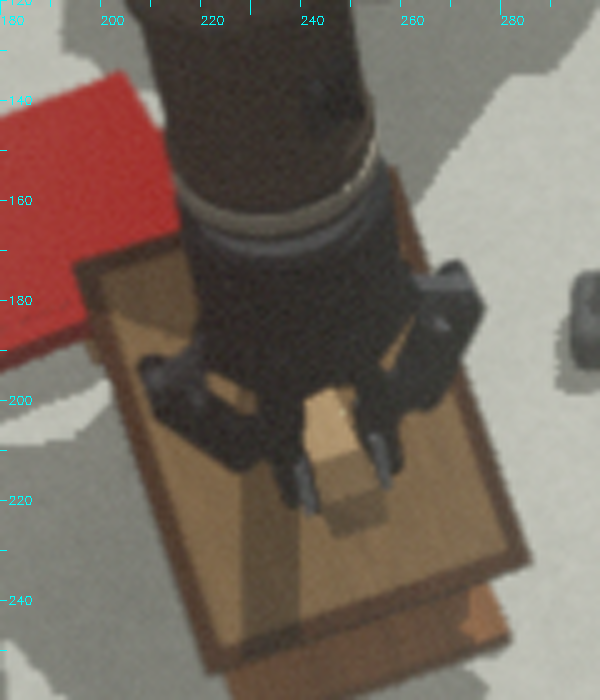

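View pics/t23.png

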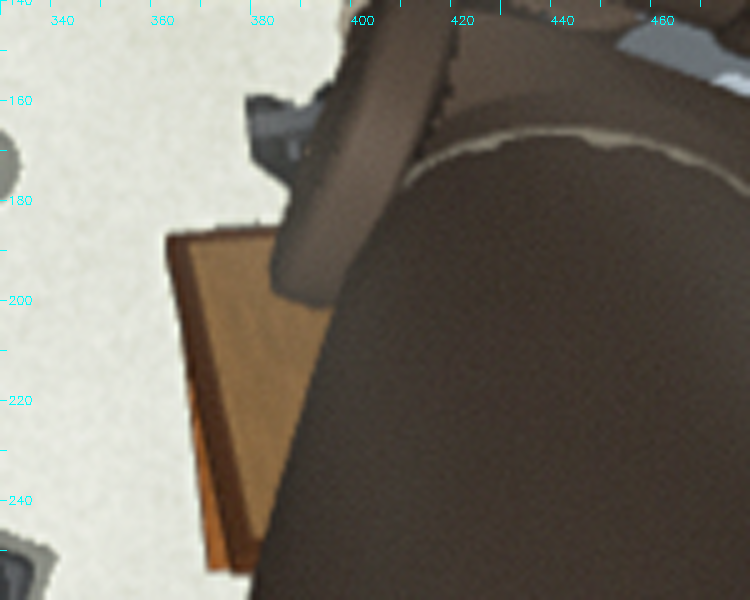

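Request:
send_rows:
  fingers: [0.46,0.46,0.46,0.46,0.46,0.46,0.46]
  travel:
    - [-0.005,0,-0.006]
    - [-0.01,0,-0.011]
    - [-0.014,0,-0.012]
    - [-0.015,0,-0.008]
    - [-0.015,0,-0.004]
    - [-0.015,0,-0.002]
    - [-0.015,0,-0.002]
  twist: [0,0,0,0,0,0,0]

```text
time_s: 17.77
position: [0.5857, -0.186, 0.1582]
eef_rot: [0.999, 0.04, 0.001, 0.0]
ft_force: [0.5, 0.5, 2.8]
gripper_width: 0.27
```

```bash
python3 - <<'E'
from h import *
go([])
S=cam("scene");T=cam("top")
pickle.dump((S,T),open("f4.pkl","wb"))
crop(S["frame"],180,120,120,140,5,"pics/s24.png")
E
```

```text
t 17.77 pos [ 0.5857 -0.186   0.1582] yaw 0.0791 zaxis [ 0.001 -0.001 -1.   ] F [0.48 0.51 2.83] w 0.27
```

View pics/s24.png

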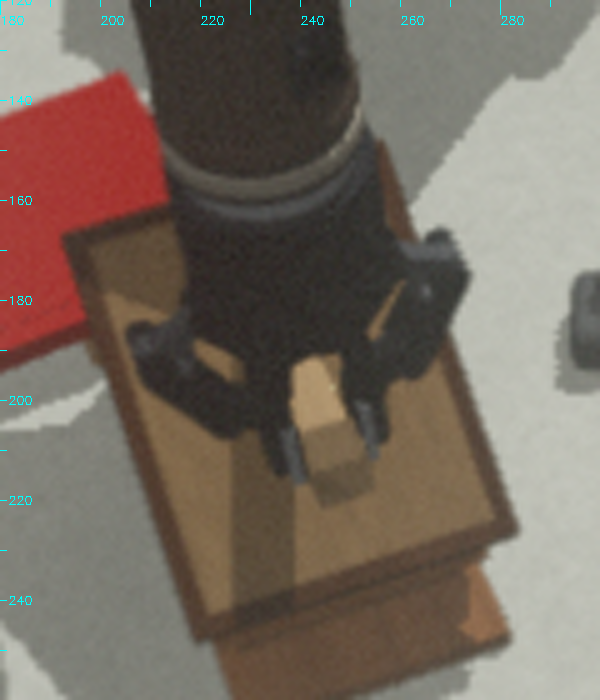

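Request:
send_rows:
  fingers: [0.45,0.45,0.44,0.44]
  travel:
    - [0,0,0]
    - [0,0,0]
    - [0,0,0]
    - [0,0,0]
  twist: [0,0,0,0]

```text
time_s: 18.38
position: [0.5853, -0.1859, 0.1573]
eef_rot: [0.999, 0.039, 0.0, 0.0]
ft_force: [3.1, -0.2, -0.3]
gripper_width: 0.285
```

Request:
send_rows:
  fingers: [0.44,0.44,0.44]
  travel:
    - [0.002,0,0.003]
    - [0.004,0,0.006]
    - [0.004,0,0.006]
  twist: [0,0,0]

```text
time_s: 18.75
position: [0.5886, -0.1853, 0.1506]
eef_rot: [0.999, 0.04, -0.001, -0.0]
ft_force: [1.0, -0.5, -0.6]
gripper_width: 0.283
```

```bash
python3 - <<'E'
from h import *
go([])
S=cam("scene");T=cam("top")
crop(S["frame"],180,120,120,140,5,"pics/s25.png")
E
```

```text
t 18.75 pos [ 0.5886 -0.1853  0.1506] yaw 0.079 zaxis [-0.001  0.    -1.   ] F [ 1.   -0.46 -0.57] w 0.283
```

View pics/s25.png

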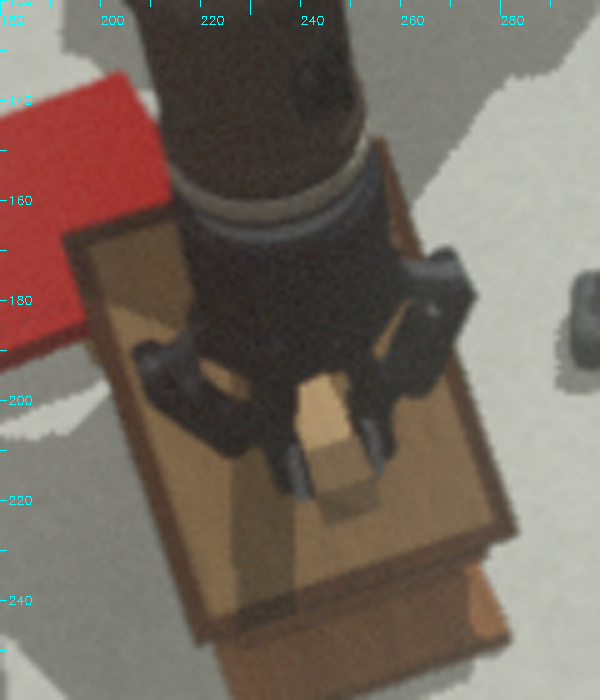

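Request:
send_rows:
  fingers: [0.44,0.44,0.44,0.44,0.44,0.44]
  travel:
    - [0.003,0,0.005]
    - [0.006,0,0.0105]
    - [0.0085,0,0.016]
    - [0.0105,0,0.021]
    - [0.0105,0,0.021]
    - [0.0105,0,0.021]
  twist: [0,0,0,0,0,0]

```text
time_s: 19.6
position: [0.5996, -0.1845, 0.1304]
eef_rot: [0.999, 0.039, 0.0, -0.0]
ft_force: [1.3, 0.2, -0.1]
gripper_width: 0.279
```

```bash
python3 - <<'E'
from h import *
go([])
S=cam("scene");T=cam("top")
crop(S["frame"],180,120,120,140,5,"pics/s26.png")
crop(T["frame"],330,140,150,120,5,"pics/t26.png")
E
```

```text
t 19.6 pos [ 0.5996 -0.1845  0.1304] yaw 0.0789 zaxis [ 0.  0. -1.] F [ 1.32  0.18 -0.14] w 0.279
```

View pics/s26.png

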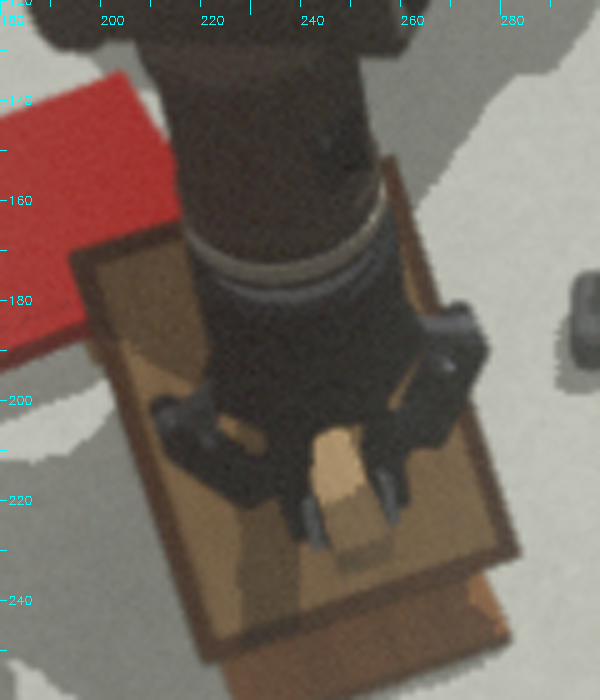

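View pics/t26.png

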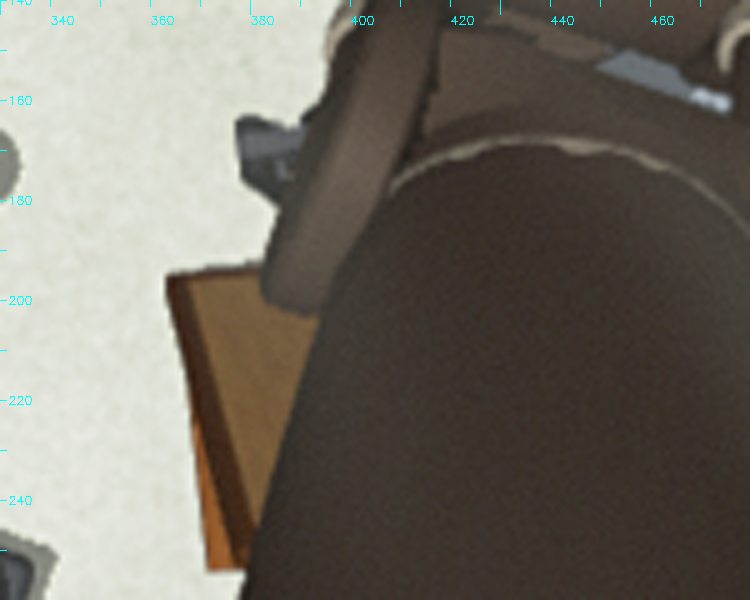

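```bash
cat > fitp.py <<'E'
from fit import *
def fitp(S,T,s3,t1,g,a=.66,wg=200):
  sp=np.array(s3)
  def f(v):
    q=np.r_[v,a]; P=model(q)
    return np.r_[(proj(S,P[:3])-sp).ravel(),(proj(T,P)[1]-t1)*1,(grip(q)-g)*wg]
  r=least_squares(f,[.53,-.19,.12,.8,.08]); q=np.r_[r.x,a]
  print(q[:3].round(4),np.degrees(q[3:5]).round(1),r.fun.round(1),"grip",grip(q).round(4))
  Rm=R.from_euler('ZY',[q[4],-q[3]])
  for n,v in dict(top=[0,0,.095],base=[0,0,-.095],hinge=[.012,0,.045],glassbase=[-.007,0,-.095]).items(): print(n,(Rm.apply(v)+q[:3]).round(4))
E
python3 - <<'E'
from fitp import *
S,T=pickle.load(open("f3.pkl","rb"))
for a in(.6,.66): fitp(S,T,[[194,171],[284,230.6],[221.4,252.6]],[363.4,195],[.600,-.1845,.15],a)
fitp(S,T,[[194,171],[284,230.6],[221.4,252.6]],[363.4,195],[.600,-.1845,.15],wg=0)
E
```

```text
[ 0.5076 -0.191   0.0973] [58.4  4.3] [-0.6  0.   0.6 -0.2 -1.2 -0.2 -1.2 -0.6 -0.2  0.1 -1.2] grip [ 0.5988 -0.1842  0.1441]
top [ 0.4268 -0.1971  0.147 ]
base [ 0.5883 -0.185   0.0475]
hinge [ 0.4756 -0.1934  0.1311]
glassbase [ 0.5846 -0.1852  0.0416]
[ 0.5077 -0.1909  0.0969] [57.1  4.1] [-0.5 -0.   0.5  0.2 -1.2  0.  -1.3 -0.1 -0.2  0.  -0.2] grip [ 0.5992 -0.1843  0.149 ]
top [ 0.4282 -0.1966  0.1485]
base [ 0.5873 -0.1851  0.0452]
hinge [ 0.4765 -0.1931  0.1314]
glassbase [ 0.5835 -0.1854  0.0394]
[ 0.5068 -0.1909  0.0955] [57.8  4.1] [-0.3  0.1  0.5  0.2 -1.2 -0.1 -1.3  0.  -0.   0.  -0. ] grip [ 0.5976 -0.1844  0.1488]
top [ 0.4267 -0.1966  0.1462]
base [ 0.587  -0.1852  0.0449]
hinge [ 0.4752 -0.1931  0.1297]
glassbase [ 0.5833 -0.1854  0.039 ]
```

Request:
send_rows:
  fingers: [1,1,1,1,1,1,1,1]
  travel:
    - [0,0,0]
    - [0,0,-0.006]
    - [0,0,-0.012]
    - [-0.006,0,-0.014]
    - [-0.012,0,-0.014]
    - [-0.018,0,-0.014]
    - [-0.02,0,-0.012]
    - [-0.02,0,-0.012]
  twist: [0,0,0,0,0,0,0,0]
  newtons: 50

```text
time_s: 20.7
position: [0.579, -0.1864, 0.1425]
eef_rot: [0.999, 0.039, -0.0, 0.0]
ft_force: [0.4, -0.1, -1.1]
gripper_width: 0.267
```

```bash
python3 - <<'E'
from h import *
go([])
S=cam("scene");T=cam("top")
pickle.dump((S,T),open("f5.pkl","wb"))
crop(S["frame"],180,120,120,140,5,"pics/s27.png")
crop(T["frame"],330,140,150,120,5,"pics/t27.png")
E
```

```text
t 20.7 pos [ 0.579  -0.1864  0.1425] yaw 0.0789 zaxis [-0.001 -0.    -1.   ] F [ 0.44 -0.1  -1.06] w 0.267
```

View pics/s27.png

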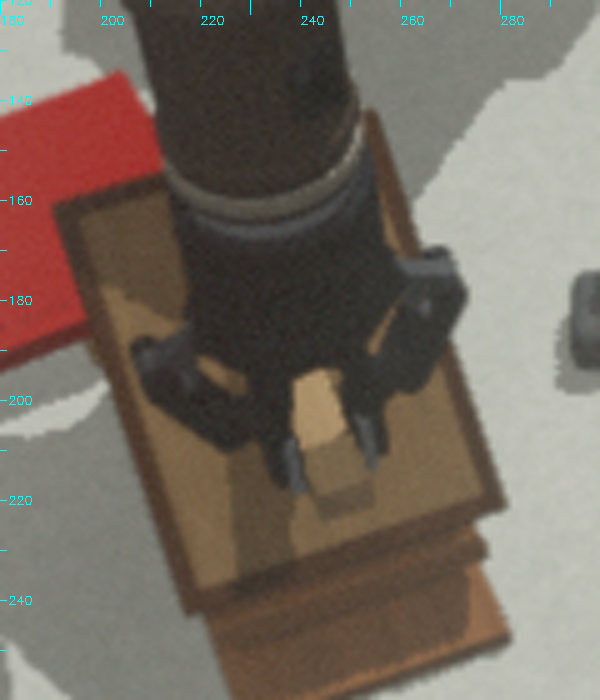

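View pics/t27.png

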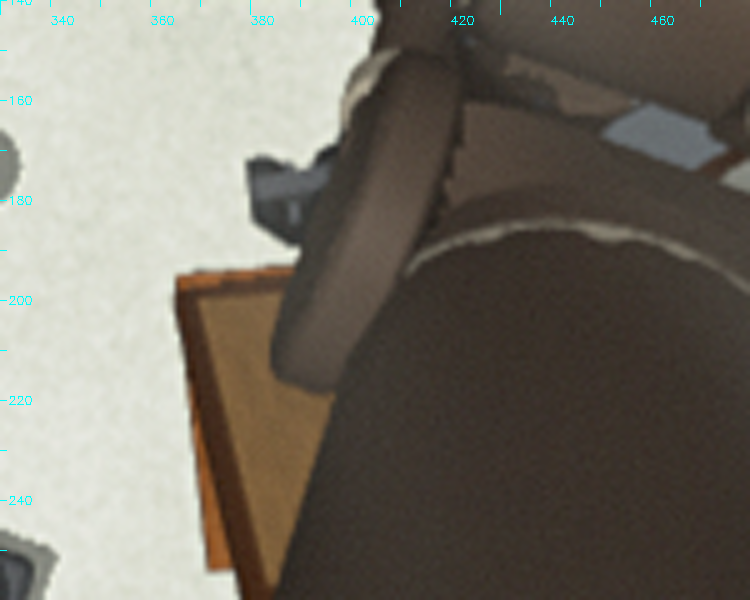

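Request:
send_rows:
  fingers: [0.46,0.45,0.44,0.44,0.44,0.44,0.44,0.44,0.44,0.44]
  travel:
    - [0,0,0]
    - [0,0,0]
    - [0,0,0]
    - [0.001,0,0.004]
    - [0.003,0,0.008]
    - [0.005,0,0.012]
    - [0.006,0,0.016]
    - [0.008,0,0.02]
    - [0.008,0,0.02]
    - [0.008,0,0.02]
  twist: [0,0,0,0,0,0,0,0,0,0]
  newtons: 20

```text
time_s: 22.05
position: [0.5875, -0.1855, 0.1223]
eef_rot: [0.999, 0.039, 0.0, -0.0]
ft_force: [1.7, 1.2, -0.2]
gripper_width: 0.28
```

```bash
python3 - <<'E'
from h import *
go([])
S=cam("scene");T=cam("top")
pickle.dump((S,T),open("f5.pkl","wb"))
crop(S["frame"],180,120,120,140,5,"pics/s28.png")
crop(T["frame"],330,140,150,120,5,"pics/t28.png")
E
```

```text
t 22.05 pos [ 0.5875 -0.1855  0.1223] yaw 0.0788 zaxis [ 0.  0. -1.] F [ 1.74  1.18 -0.15] w 0.28
```

View pics/s28.png

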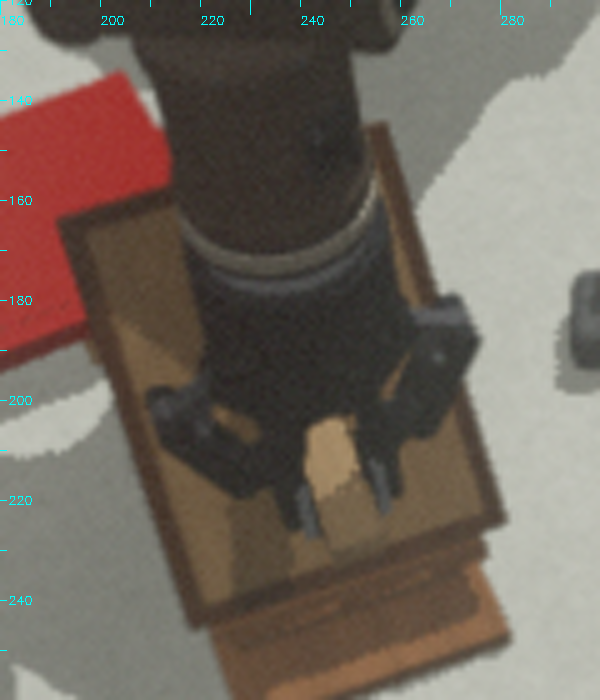

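View pics/t28.png

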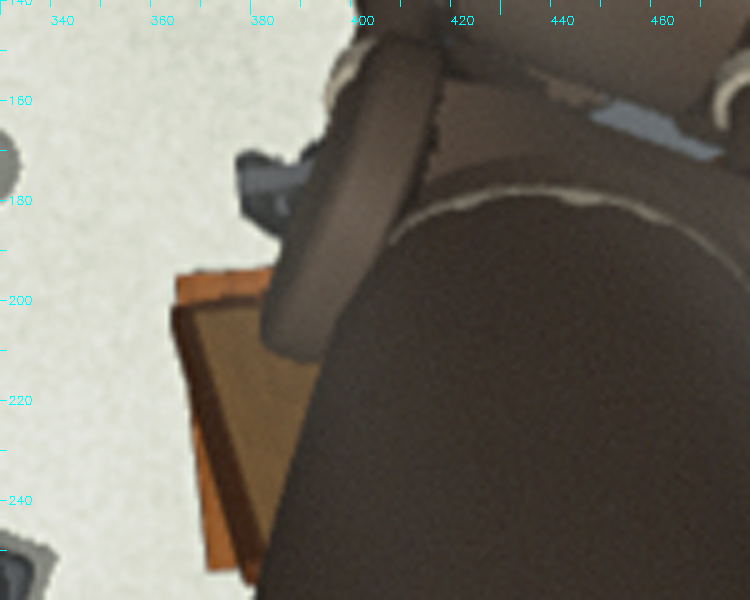

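Request:
send_rows:
  fingers: [0.44,0.44,0.44,0.43,0.42]
  travel:
    - [0.001,0,0.003]
    - [0.003,0,0.006]
    - [0.005,0,0.009]
    - [0.005,0,0.009]
    - [0.005,0,0.009]
  twist: [0,0,0,0,0]

```text
time_s: 22.78
position: [0.5927, -0.1849, 0.1133]
eef_rot: [0.999, 0.039, 0.0, -0.0]
ft_force: [0.4, 0.2, -0.4]
gripper_width: 0.288
```

```bash
python3 - <<'E'
from ov import *
go([])
ov("pics/s29.png",(.5,.6,.66),box=(180,120,120,140))
T=cam("top")
crop(T["frame"],330,140,150,120,5,"pics/t29.png")
E
```

```text
t 22.77 pos [ 0.5927 -0.1849  0.1133] yaw 0.0784 zaxis [ 0.  0. -1.] F [ 0.4   0.22 -0.37] w 0.288
```

View pics/s29.png

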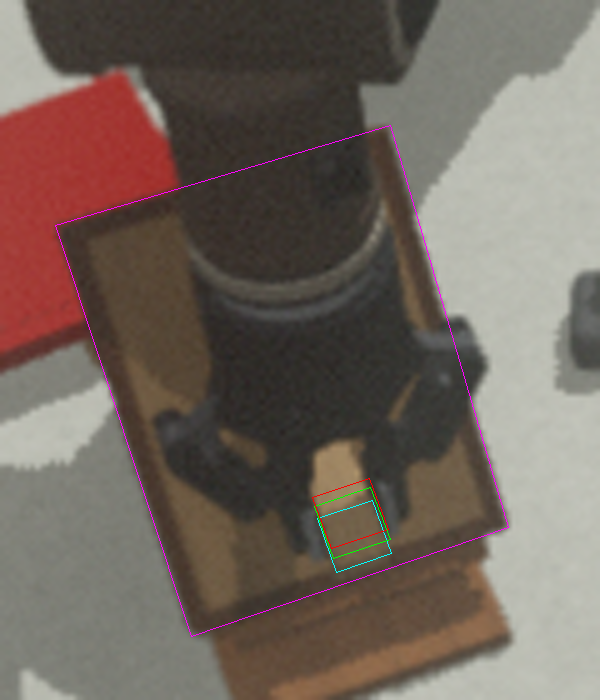

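View pics/t29.png

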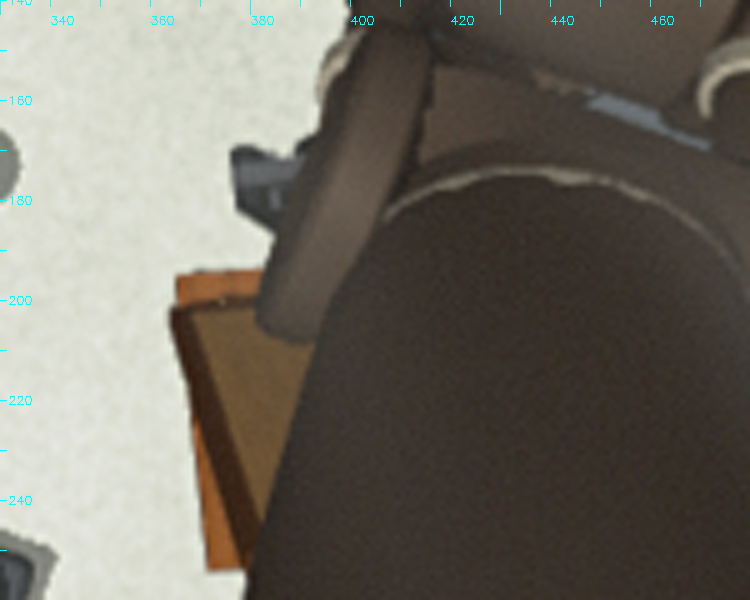

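Request:
send_rows:
  fingers: [0.2,-0.5,-1,-1,-1,-1,-1,-1,-1]
  travel:
    - [0,0,0]
    - [0,0,0]
    - [0,0,-0.01]
    - [0,0,-0.04]
    - [0,0,-0.09]
    - [0,0,-0.14]
    - [-0.05,0.03,-0.18]
    - [-0.1,0.07,-0.2]
    - [-0.12,0.12,-0.2]
  twist: [0,0,0,0,0,0,-0.15,-0.3,-0.45]

```text
time_s: 24.0
position: [0.4826, -0.3132, 0.3172]
eef_rot: [0.964, 0.265, 0.002, 0.002]
ft_force: [1.0, -1.6, 0.5]
gripper_width: 1.001
```

```bash
python3 - <<'E'
from ov import *
go([])
ov("pics/s30.png",(.5,.6,.66),box=(180,120,120,140))
S=cam("scene");T=cam("top")
pickle.dump((S,T),open("f6.pkl","wb"))
crop(T["frame"],330,140,150,120,5,"pics/t30.png")
E
```

```text
t 24.0 pos [ 0.4826 -0.3132  0.3172] yaw 0.5356 zaxis [ 0.005 -0.003 -1.   ] F [ 1.03 -1.58  0.49] w 1.001
```

View pics/s30.png

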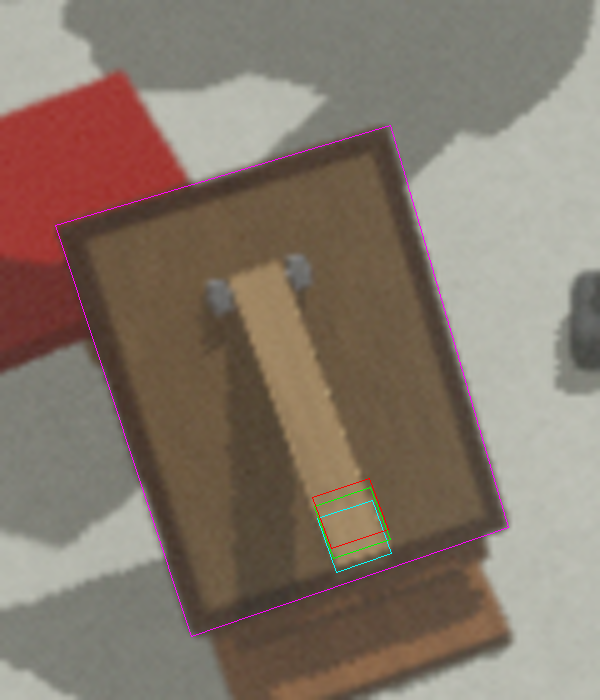

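View pics/t30.png

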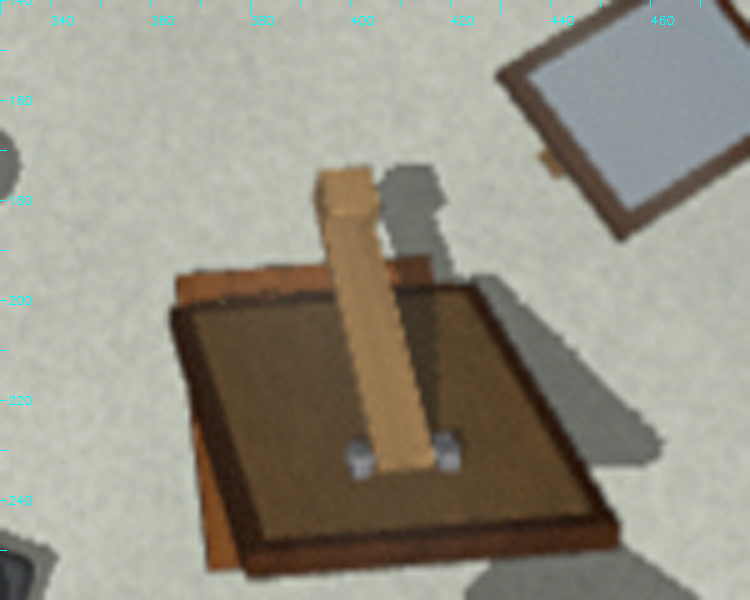

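```bash
python3 - <<'E'
from fit import *
S,T=pickle.load(open("f6.pkl","rb"))
C=np.array([[.007,-.075,.095],[.007,.075,.095],[.007,.075,-.095],[.007,-.075,-.095]])
sp=np.array([[57,225],[388,128],[506,527],[192,634]])/5+[179.6,119.6]
tp=np.array([[617,525],[247,548],[172,311],[478,286]])/5+[329.6,139.6]
sb=np.array([[342,571],[391,554]])/5+[179.6,119.6]
tb=np.array([[372,169],[319,173]])/5+[329.6,139.6]
def f(q):
    Rm=R.from_euler('ZY',[q[4],-q[3]]); P=Rm.apply(C)+q[:3]
    B=Rm.apply([blk(q[5],.018,-.012,-.136),blk(q[5],.018,.012,-.136)])+q[:3]
    return np.r_[(proj(S,P)-sp).ravel(),(proj(T,P)-tp).ravel(),(proj(T,B)-tb).ravel(),(proj(S,B)-sb).ravel()]
r=least_squares(f,[.53,-.19,.12,.8,.08,.6]); q=r.x
print(q.round(4),np.degrees(q[3:5]).round(1),r.fun.round(1),"grip",grip(q).round(4))
Rm=R.from_euler('ZY',[q[4],-q[3]])
for n,v in dict(top=[0,0,.095],base=[0,0,-.095],hinge=[.012,0,.045],glassbase=[-.007,0,-.095]).items(): print(n,(Rm.apply(v)+q[:3]).round(4))
E
```

```text
[ 0.506  -0.1923  0.1164  0.7348  0.0761  0.4541] [42.1  4.4] [-0.2 -0.   0.3 -0.6  0.8  0.4 -0.1  0.7  1.2 -0.4 -0.9  0.5 -0.8 -0.1
 -0.2  0.5 -0.3 -0.  -0.3 -0.1 -1.4  0.2 -0.1 -0.2] grip [ 0.6022 -0.185   0.1181]
top [ 0.4425 -0.1971  0.1869]
base [ 0.5695 -0.1875  0.0459]
hinge [ 0.4848 -0.1939  0.1578]
glassbase [ 0.5644 -0.1879  0.0412]
```

```bash
python3 - <<'E'
from h import *
go([(.602,-.185,.24,.078),(.602,-.185,.122,.078)])
h=np.array([.4848,.158]); c=np.array([.602,.128]); d=c-h
for a in [.05,.1,.15,.2,.22,.25]:
    q=h+[d[0]*np.cos(a)-d[1]*np.sin(a),d[0]*np.sin(a)+d[1]*np.cos(a)]; print(a,(q-c).round(4))
E
```

```text
t 24.15 pos [ 0.4819 -0.3151  0.3149] yaw 0.5233 zaxis [ 0.002 -0.002 -1.   ] F [ 0.43  0.51 -0.4 ] w 1.002
[0.169, -0.0529, 0.0749] 0.4453
[0.1689, -0.0532, 0.1929] 0.4453
0.05 [0.0014 0.0059]
0.1 [0.0024 0.0119]
0.15 [0.0032 0.0179]
0.2 [0.0036 0.0239]
0.22 [0.0037 0.0263]
0.25 [0.0038 0.0299]
```

The fit gives a stand angle of about 0.45, so it closed partly while I re-seated the mirror. I'll go back for the last 0.2 rad with a light pinch.

Request:
send_rows:
  fingers: [-1,-1,-1,-1,-1,-1,-1,-1]
  travel:
    - [0.04,-0.015,0]
    - [0.08,-0.03,0]
    - [0.12,-0.042,0.01]
    - [0.155,-0.05,0.04]
    - [0.169,-0.053,0.09]
    - [0.169,-0.053,0.14]
    - [0.169,-0.053,0.175]
    - [0.169,-0.053,0.18]
  twist: [0.15,0.3,0.445,0.445,0.445,0.445,0.445,0.445]

```text
time_s: 25.15
position: [0.5998, -0.1788, 0.1296]
eef_rot: [0.999, 0.042, -0.003, -0.002]
ft_force: [0.2, 0.2, 0.2]
gripper_width: 0.997
```

```bash
python3 - <<'E'
from h import *
go([(.602,-.185,.122,.078)])
S=cam("scene");crop(S["frame"],180,120,120,140,5,"pics/s31.png")
E
```

```text
t 25.15 pos [ 0.5998 -0.1788  0.1296] yaw 0.0846 zaxis [-0.007  0.003 -1.   ] F [0.18 0.19 0.19] w 0.997
[0.0018, 0.0064, 0.0076] 0.0066
```

View pics/s31.png

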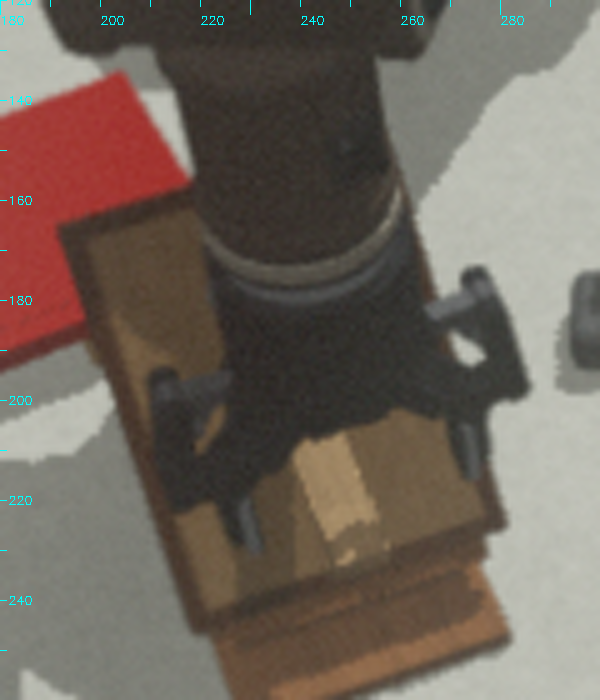

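Request:
send_rows:
  fingers: [-1]
  travel:
    - [0,0,0]
  twist: [0]

```text
time_s: 25.32
position: [0.6037, -0.1814, 0.1352]
eef_rot: [0.999, 0.042, 0.001, 0.0]
ft_force: [0.2, 0.3, 0.0]
gripper_width: 0.999
```

Request:
send_rows:
  fingers: [-1,0.2,0.45,0.45,0.45,0.45]
  travel:
    - [-0.001,0.0035,0.007]
    - [-0.001,0.0035,0.013]
    - [-0.001,0.0035,0.013]
    - [-0.001,0.0035,0.013]
    - [-0.001,0.0035,0.013]
    - [-0.001,0.0035,0.013]
  twist: [0.006,0.006,0.006,0.006,0.006,0.006]

```text
time_s: 26.08
position: [0.6016, -0.1849, 0.1204]
eef_rot: [0.999, 0.039, 0.0, -0.0]
ft_force: [0.1, 1.0, 0.8]
gripper_width: 0.273
```

```bash
python3 - <<'E'
from h import *
go([])
S=cam("scene");crop(S["frame"],180,120,120,140,5,"pics/s32.png")
E
```

```text
t 26.07 pos [ 0.6016 -0.1849  0.1204] yaw 0.0779 zaxis [ 0.  0. -1.] F [0.14 1.04 0.77] w 0.273
```

View pics/s32.png

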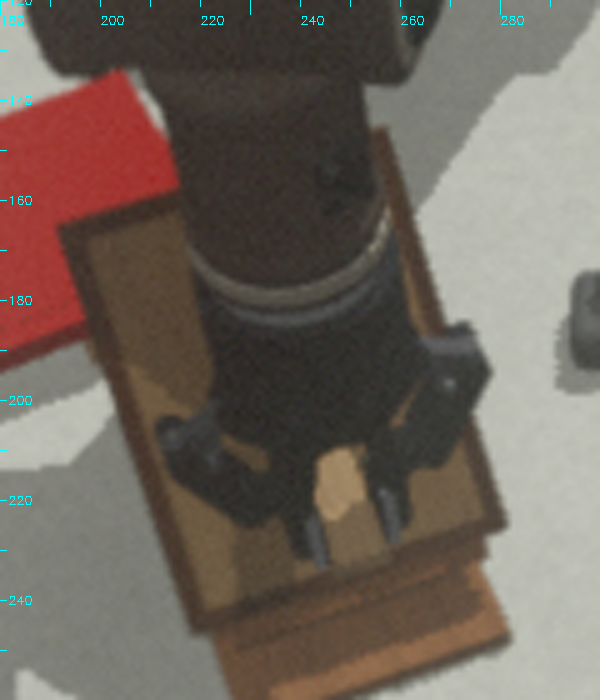

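Gripped lightly. Swing the last part slowly and watch the panel.

Request:
send_rows:
  fingers: [0.45,0.45,0.45,0.45,0.45,0.45,0.45]
  travel:
    - [0.001,0,-0.0045]
    - [0.002,0,-0.009]
    - [0.0025,0,-0.0135]
    - [0.003,0,-0.018]
    - [0.0035,0,-0.0215]
    - [0.0037,0,-0.024]
    - [0.0037,0,-0.024]
  twist: [0,0,0,0,0,0,0]

```text
time_s: 27.0
position: [0.6051, -0.1849, 0.1446]
eef_rot: [0.999, 0.039, 0.0, 0.0]
ft_force: [-0.9, -0.3, 0.2]
gripper_width: 0.275
```

```bash
python3 - <<'E'
from h import *
go([])
S=cam("scene");crop(S["frame"],180,120,120,140,5,"pics/s33.png")
T=cam("top");crop(T["frame"],330,140,150,120,5,"pics/t33.png")
E
```

```text
t 27.0 pos [ 0.6051 -0.1849  0.1446] yaw 0.0777 zaxis [ 0. -0. -1.] F [-0.86 -0.31  0.19] w 0.275
```

View pics/s33.png

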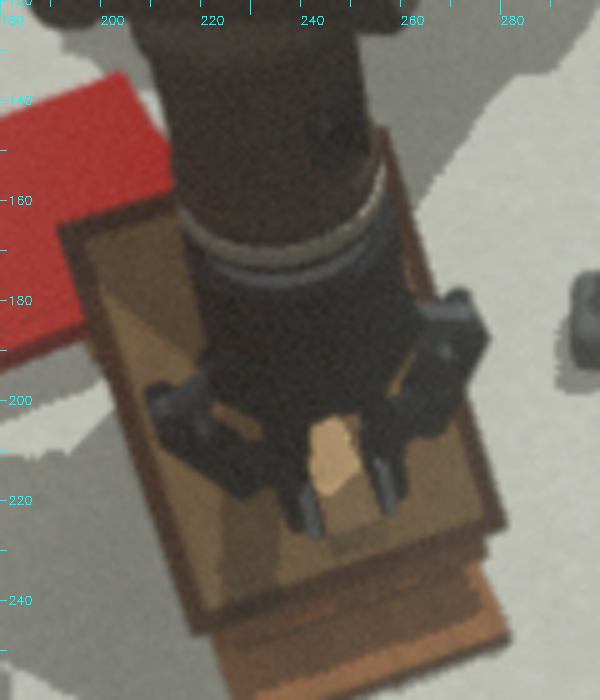

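View pics/t33.png

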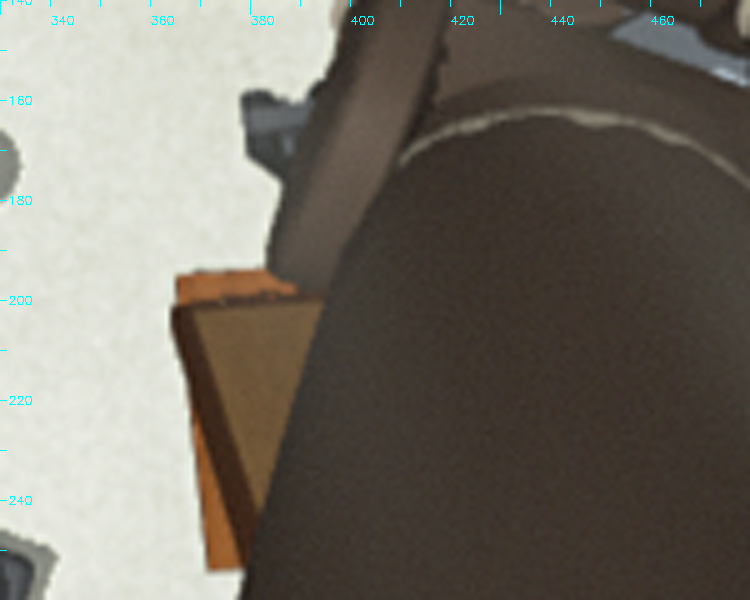

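Request:
send_rows:
  fingers: [0.45,0.45,0.45]
  travel:
    - [0,0,-0.003]
    - [0,0,-0.006]
    - [0,0,-0.006]
  twist: [0,0,0]

```text
time_s: 27.48
position: [0.6048, -0.1847, 0.1501]
eef_rot: [0.999, 0.039, -0.0, -0.0]
ft_force: [-2.4, -0.0, -2.0]
gripper_width: 0.277
```

```bash
python3 - <<'E'
from h import *
go([])
S=cam("scene");crop(S["frame"],180,120,120,140,5,"pics/s34.png")
T=cam("top");crop(T["frame"],330,140,150,120,5,"pics/t34.png")
E
```

```text
t 27.48 pos [ 0.6048 -0.1847  0.1501] yaw 0.0777 zaxis [-0.001  0.    -1.   ] F [-2.36 -0.03 -1.99] w 0.277
```

View pics/s34.png

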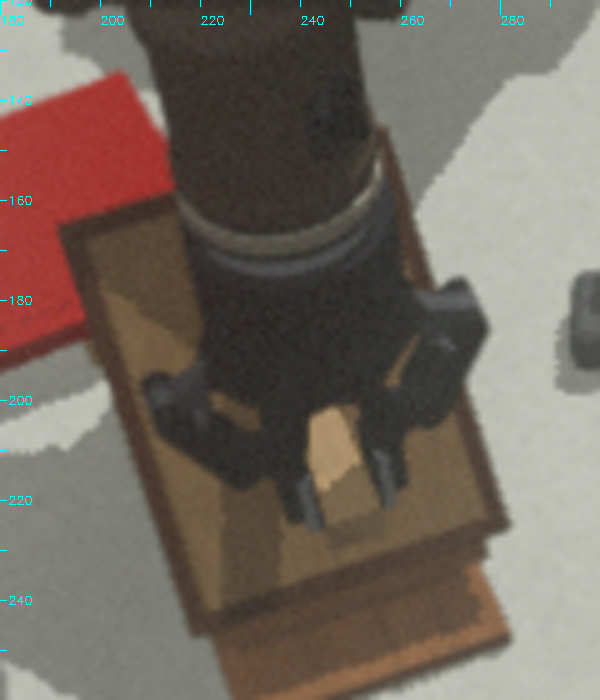

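View pics/t34.png

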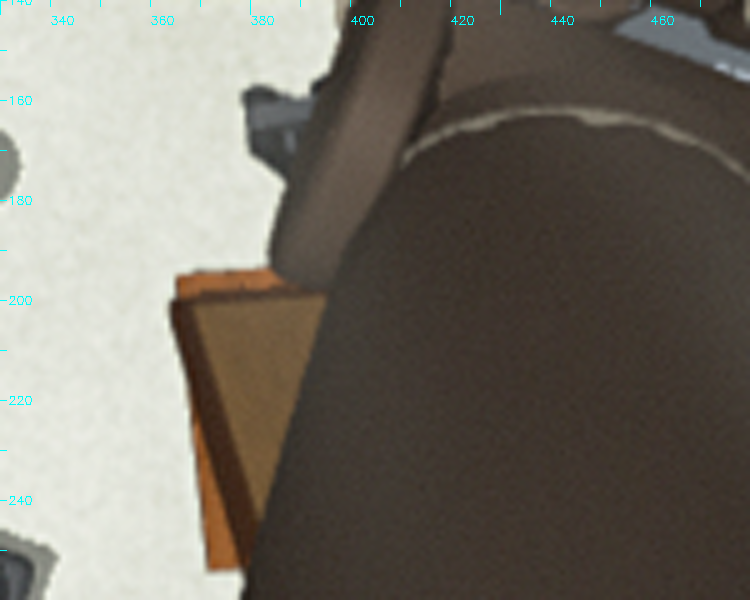

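The stop is reached: the force rose and the panel edge just stirred, from 200.5 to 199.5 px in the top view. Now I release and look.

Request:
send_rows:
  fingers: [0.43,0.41,0.3,0,-0.6,-1,-1,-1,-1,-1]
  travel:
    - [0,0,0.001]
    - [0,0,0.002]
    - [0,0,0.002]
    - [0,0,0.002]
    - [0,0,0]
    - [0,0,-0.01]
    - [0,0,-0.05]
    - [0,0,-0.1]
    - [-0.04,0.03,-0.15]
    - [-0.09,0.07,-0.17]
  twist: [0,0,0,0,0,0,0,0,-0.18,-0.36]

```text
time_s: 28.82
position: [0.5304, -0.2547, 0.3208]
eef_rot: [0.975, 0.221, 0.003, 0.003]
ft_force: [-0.2, -0.1, -0.5]
gripper_width: 1.004
```

Request:
send_rows:
  fingers: [-1,-1]
  travel:
    - [0.0,0.03,0]
    - [0.0,0.05,0]
  twist: [-0.18,-0.36]

```text
time_s: 29.08
position: [0.5503, -0.3009, 0.3183]
eef_rot: [0.921, 0.39, 0.001, 0.001]
ft_force: [0.2, 0.3, 0.5]
gripper_width: 0.999
```

```bash
python3 - <<'E'
from ov import *
go([])
ov("pics/s35.png",(.5,.6,.66),box=(180,120,120,140),tilt=42.1,mid=(.506,-.1923,.1164))
S=cam("scene");T=cam("top")
pickle.dump((S,T),open("f7.pkl","wb"))
crop(T["frame"],330,140,150,120,5,"pics/t35.png")
E
```

```text
t 29.07 pos [ 0.5503 -0.3009  0.3183] yaw 0.8021 zaxis [ 0.003 -0.002 -1.   ] F [0.24 0.33 0.5 ] w 0.999
```

View pics/s35.png

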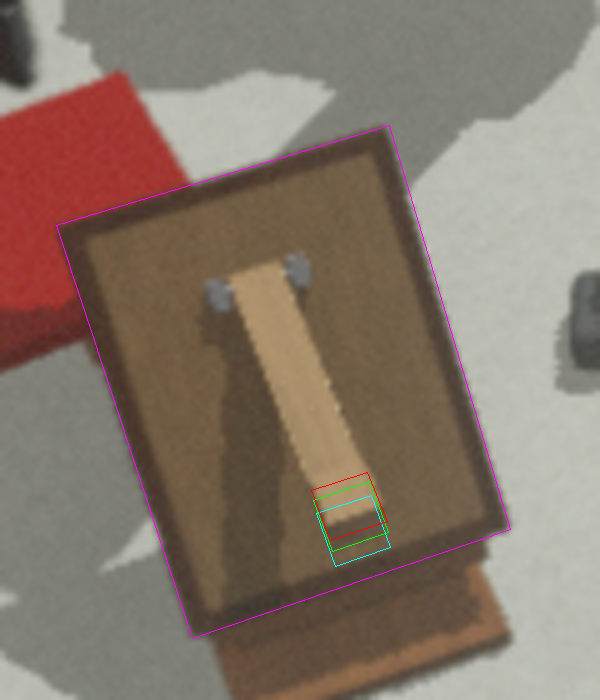

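View pics/t35.png

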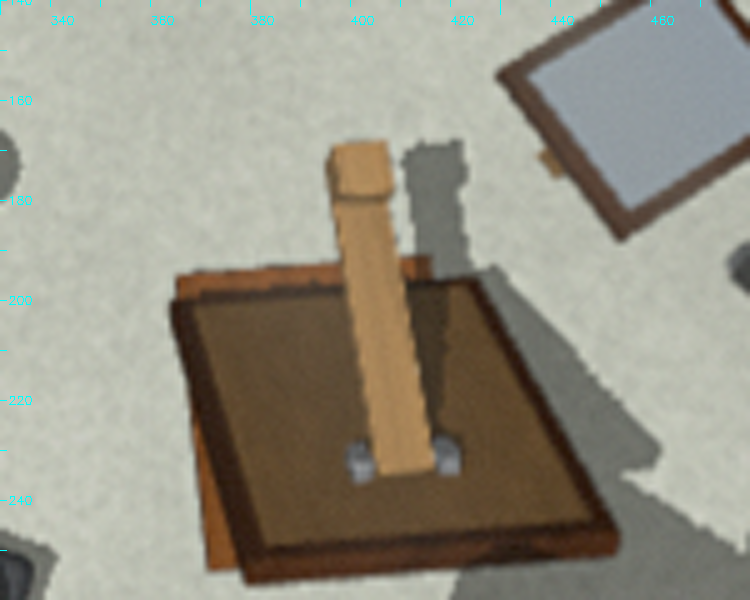

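```bash
python3 - <<'E'
from fit import *
S,T=pickle.load(open("f7.pkl","rb"))
C=np.array([[.007,-.075,.095],[.007,.075,.095],[.007,.075,-.095],[.007,-.075,-.095]])
sp=np.array([[57,225],[388,127],[509,529],[192,636]])/5+[179.6,119.6]
tp=np.array([[618,530],[247,553],[172,303],[478,281]])/5+[329.6,139.6]
sb=np.array([[328,527],[380,507]])/5+[179.6,119.6]
tb=np.array([[388,142],[335,147]])/5+[329.6,139.6]
def f(q):
    Rm=R.from_euler('ZY',[q[4],-q[3]]); P=Rm.apply(C)+q[:3]
    B=Rm.apply([blk(q[5],.018,-.012,-.136),blk(q[5],.018,.012,-.136)])+q[:3]
    return np.r_[(proj(S,P)-sp).ravel(),(proj(T,P)-tp).ravel(),(proj(T,B)-tb).ravel(),(proj(S,B)-sb).ravel()]
r=least_squares(f,[.53,-.19,.12,.8,.08,.6]); q=r.x
print(q.round(4),np.degrees(q[3:5]).round(1),r.fun.round(1),"grip",grip(q).round(4))
Rm=R.from_euler('ZY',[q[4],-q[3]])
for n,v in dict(top=[0,0,.095],base=[0,0,-.095],hinge=[.012,0,.045],glassbase=[-.007,0,-.095]).items(): print(n,(Rm.apply(v)+q[:3]).round(4))
E
```

```text
[ 0.506  -0.1925  0.1163  0.7722  0.0738  0.6799] [44.2  4.2] [-0.3 -0.2 -0.  -0.4  0.4  0.3 -0.2  0.5  0.9  0.2 -0.9  0.9 -0.6  0.2
  0.1  0.4  0.1 -0.5 -0.3 -0.8 -0.7  0.2  0.4  0.4] grip [ 0.6069 -0.185   0.1492]
top [ 0.4399 -0.1974  0.1844]
base [ 0.5721 -0.1876  0.0483]
hinge [ 0.4832 -0.1942  0.1569]
glassbase [ 0.5671 -0.188   0.0434]
```

```bash
python3 - <<'E'
from h import *
Y=lambda x:-.1925+(x-.506)*.075
go([(.4545,Y(.4545),.25,1.646)])
E
```

```text
t 29.23 pos [ 0.5502 -0.2997  0.3167] yaw 0.7937 zaxis [ 0. -0. -1.] F [ 0.13  0.07 -0.61] w 1.004
[0.0066, -0.1407, 0.0666] -0.8523
```

Request:
send_rows:
  fingers: [-0.08,-0.08,-0.08,-0.08,-0.08,-0.08,-0.08]
  travel:
    - [0,-0.03,0]
    - [0,-0.07,0.0]
    - [0.003,-0.11,0.01]
    - [0.0066,-0.1407,0.03]
    - [0.0066,-0.1407,0.067]
    - [0.0066,-0.1407,0.067]
    - [0.0066,-0.1407,0.067]
  twist: [-0.18,-0.36,-0.54,-0.7,-0.852,-0.852,-0.852]

```text
time_s: 30.1
position: [0.4548, -0.1962, 0.2504]
eef_rot: [0.68, 0.733, 0.0, 0.001]
ft_force: [0.8, -0.3, -0.1]
gripper_width: 0.536
```

```bash
python3 - <<'E'
from h import *
Y=lambda x:-.1925+(x-.506)*.075
go([(.4545,Y(.4545),.2,1.646),(.4545,Y(.4545),.168,1.646)])
S=cam("scene");T=cam("top")
crop(S["frame"],180,90,120,140,5,"pics/s36.png")
E
```

```text
t 30.1 pos [ 0.4548 -0.1962  0.2504] yaw 1.6469 zaxis [ 0.001 -0.001 -1.   ] F [ 0.81 -0.34 -0.1 ] w 0.536
[-0.0001, -0.0004, 0.0504] 0.0009
[-0.0001, -0.0005, 0.0824] 0.0009
```

View pics/s36.png

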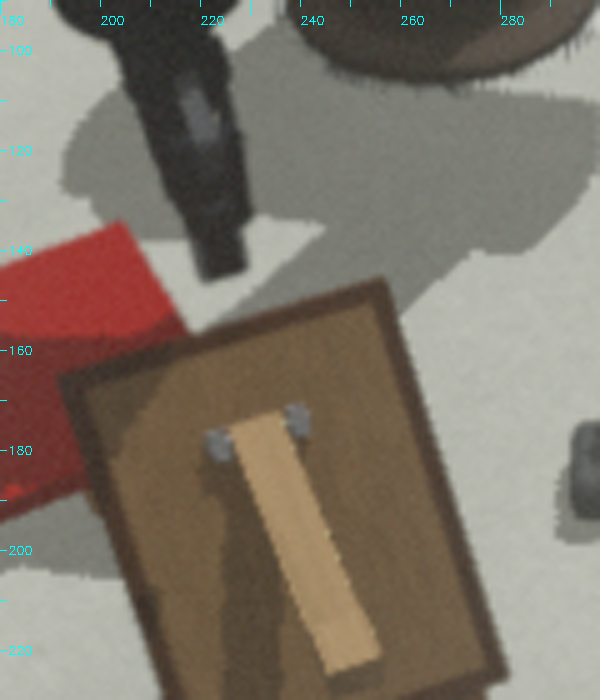

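Request:
send_rows:
  fingers: [-0.08,-0.08,-0.08,-0.08,-0.08]
  travel:
    - [0,-0.001,0.03]
    - [0,-0.001,0.055]
    - [0,-0.001,0.075]
    - [0,-0.001,0.081]
    - [0,-0.001,0.081]
  twist: [0,0,0,0,0]

```text
time_s: 30.82
position: [0.4538, -0.1967, 0.1688]
eef_rot: [0.679, 0.734, 0.0, 0.0]
ft_force: [0.3, -0.5, 0.4]
gripper_width: 0.54
```

```bash
python3 - <<'E'
from h import *
go([])
S=cam("scene");T=cam("top")
crop(S["frame"],180,90,120,140,5,"pics/s37.png")
crop(T["frame"],340,160,140,110,5,"pics/t37.png")
E
```

```text
t 30.82 pos [ 0.4538 -0.1967  0.1688] yaw 1.6491 zaxis [ 0.001 -0.    -1.   ] F [ 0.26 -0.53  0.43] w 0.54
```

View pics/s37.png

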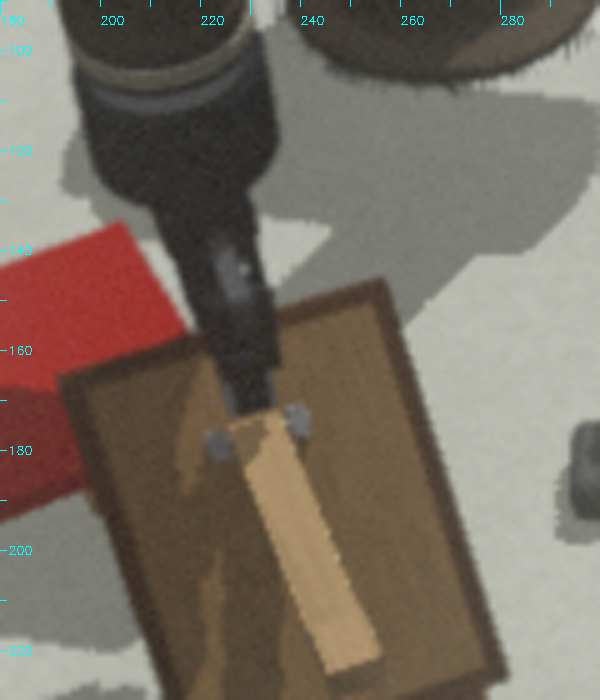

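View pics/t37.png

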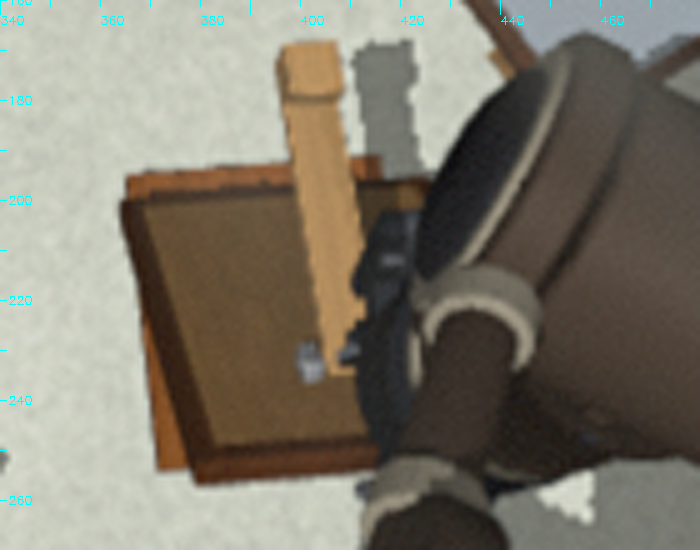

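Request:
send_rows:
  fingers: [0,0,0.0,0.02,0.04,0.06,0.1,0.12,0.15,0.15]
  travel:
    - [0,0.005,-0.0035]
    - [0,0.01,-0.007]
    - [0,0.0157,-0.011]
    - [0,0.021,-0.014]
    - [0,0.026,-0.017]
    - [0,0.0306,-0.02]
    - [0,0.036,-0.0235]
    - [0,0.041,-0.0265]
    - [0,0.0456,-0.029]
    - [0,0.0456,-0.029]
  twist: [0,0,0,0,0,0,0,0,0,0]
  newtons: 20

```text
time_s: 32.17
position: [0.4993, -0.1926, 0.1973]
eef_rot: [0.679, 0.735, 0.0, 0.0]
ft_force: [-0.9, -0.2, -0.5]
gripper_width: 0.423
```

```bash
python3 - <<'E'
from h import *
go([])
S=cam("scene");T=cam("top")
pickle.dump((S,T),open("f8.pkl","wb"))
crop(S["frame"],180,90,120,140,5,"pics/s38.png")
crop(T["frame"],340,150,140,120,5,"pics/t38.png")
E
```

```text
t 32.17 pos [ 0.4993 -0.1926  0.1973] yaw 1.6499 zaxis [ 0.001  0.    -1.   ] F [-0.91 -0.24 -0.47] w 0.423
```

View pics/s38.png

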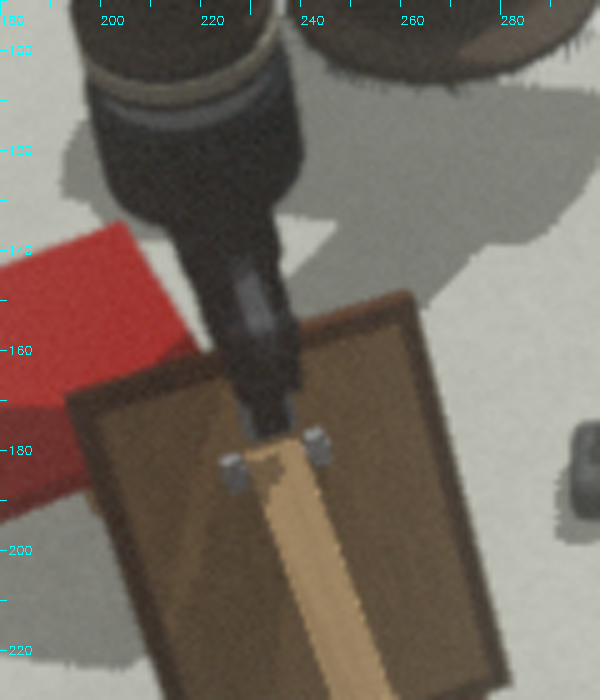

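View pics/t38.png

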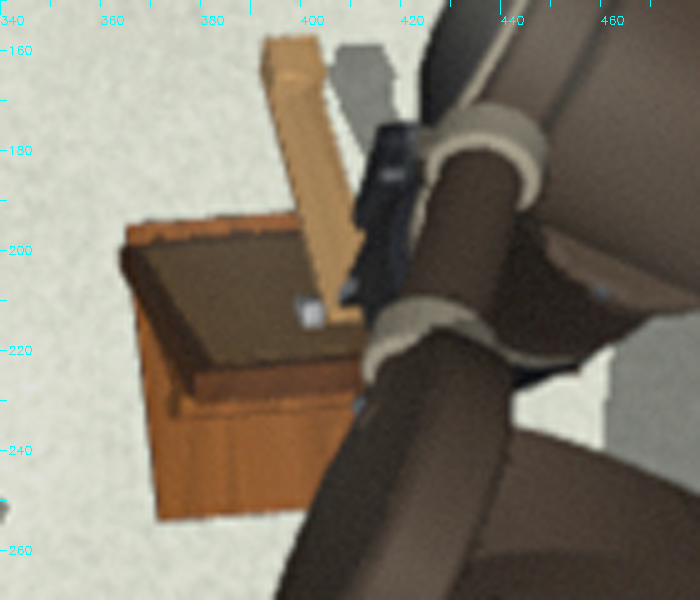

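Request:
send_rows:
  fingers: [0.17,0.18,0.2,0.22,0.24,0.25,0.27,0.29,0.29,0.29]
  travel:
    - [0,0.005,-0.002]
    - [0,0.011,-0.004]
    - [0,0.017,-0.006]
    - [0,0.023,-0.008]
    - [0,0.029,-0.01]
    - [0,0.035,-0.011]
    - [0,0.041,-0.0115]
    - [0,0.047,-0.012]
    - [0,0.047,-0.012]
    - [0,0.047,-0.012]
  twist: [0,0,0,0,0,0,0,0,0,0]

```text
time_s: 33.52
position: [0.5453, -0.1889, 0.2089]
eef_rot: [0.679, 0.735, -0.0, -0.0]
ft_force: [0.3, -0.4, 0.6]
gripper_width: 0.354
```

```bash
python3 - <<'E'
from h import *
go([])
S=cam("scene");T=cam("top")
pickle.dump((S,T),open("f9.pkl","wb"))
crop(S["frame"],180,90,130,140,5,"pics/s39.png")
crop(T["frame"],340,130,140,120,5,"pics/t39.png")
E
```

```text
t 33.52 pos [ 0.5453 -0.1889  0.2089] yaw 1.6499 zaxis [-0.  0. -1.] F [ 0.27 -0.37  0.56] w 0.354
```

View pics/s39.png

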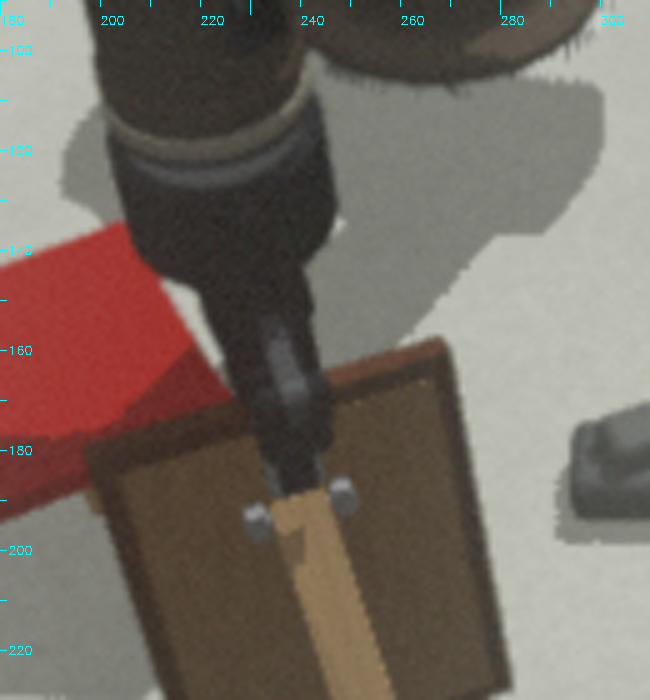

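View pics/t39.png

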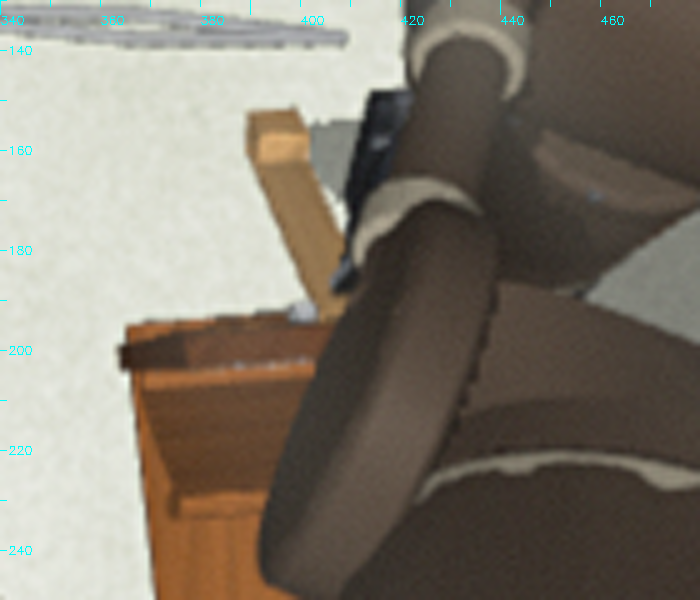

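Request:
send_rows:
  fingers: [0.4,0.5,0.6,0.8,1,1,1,1]
  travel:
    - [0,0.004,0]
    - [0,0.008,0]
    - [0,0.01,0.001]
    - [0,0.012,0.001]
    - [0,0.014,0]
    - [0,0.014,-0.003]
    - [0,0.014,-0.006]
    - [0,0.014,-0.01]
  twist: [0,0,0,0,0,0,0,0]
  newtons: 40

```text
time_s: 34.62
position: [0.5578, -0.1874, 0.2181]
eef_rot: [0.679, 0.734, -0.001, -0.002]
ft_force: [0.4, -0.4, -3.5]
gripper_width: 0.154
```

```bash
python3 - <<'E'
from h import *
go([])
S=cam("scene");T=cam("top")
crop(S["frame"],180,90,130,140,5,"pics/s40.png")
crop(T["frame"],340,130,140,120,5,"pics/t40.png")
E
```

```text
t 34.62 pos [ 0.5578 -0.1874  0.2181] yaw 1.6496 zaxis [-0.004  0.001 -1.   ] F [ 0.42 -0.36 -3.49] w 0.154
```

View pics/s40.png

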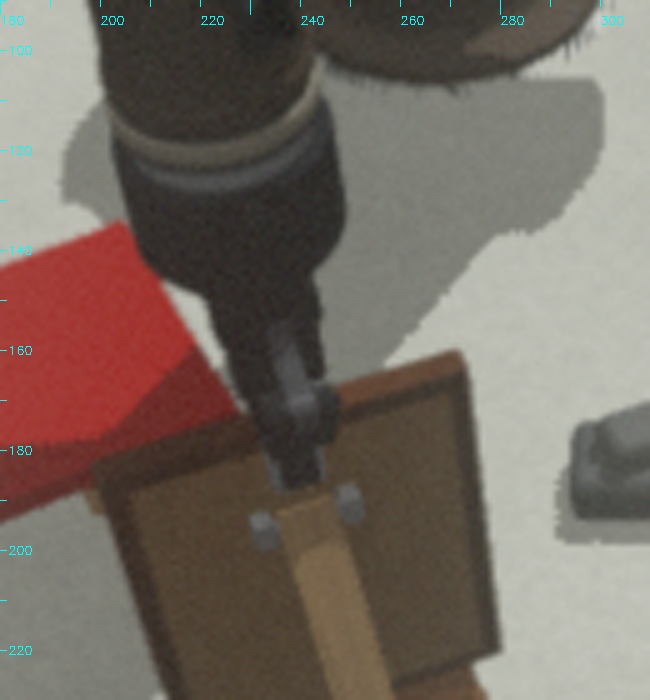

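View pics/t40.png

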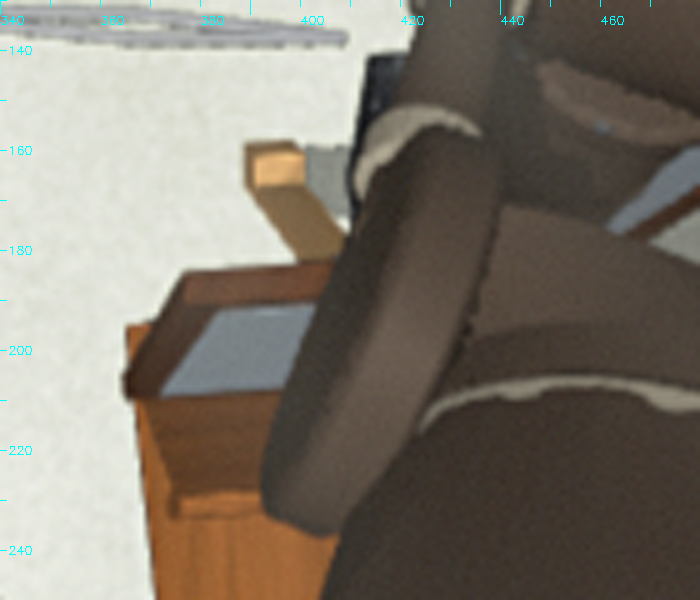

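Request:
send_rows:
  fingers: [1,1,1,1,1,1]
  travel:
    - [0,0,0]
    - [0,0,-0.01]
    - [0,0,-0.035]
    - [0,0,-0.07]
    - [0,0,-0.105]
    - [0,0,-0.115]
  twist: [0,0,0,0,0,0]
  newtons: 60

```text
time_s: 35.48
position: [0.561, -0.1885, 0.3381]
eef_rot: [0.679, 0.734, 0.001, 0.003]
ft_force: [0.4, -0.5, -3.7]
gripper_width: 0.149
```

```bash
python3 - <<'E'
from h import *
go([(.487,.217,.333,1.521)])
S=cam("scene")
cv2.imwrite("pics/s41.png",S["frame"])
E
```

```text
t 35.48 pos [ 0.561  -0.1885  0.3381] yaw 1.6498 zaxis [ 0.006 -0.003 -1.   ] F [ 0.42 -0.48 -3.66] w 0.149
[0.4101, -0.0418, 0.0035] 0.1288
```

View pics/s41.png

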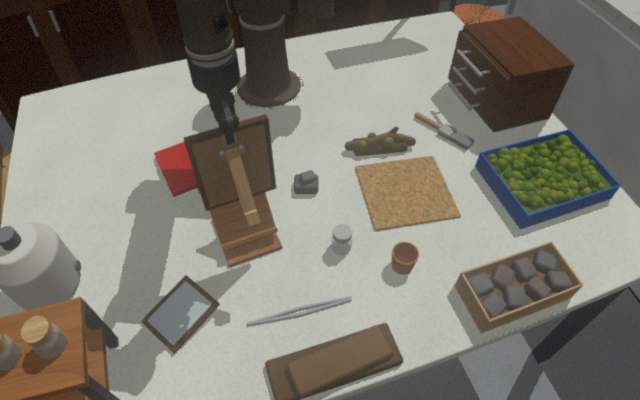

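Request:
send_rows:
  fingers: [1,1,1,1,1,1,1,1,1,1]
  travel:
    - [0.01,0,0]
    - [0.03,-0.003,0]
    - [0.06,-0.006,0]
    - [0.1,-0.01,0]
    - [0.14,-0.014,0]
    - [0.18,-0.018,0]
    - [0.22,-0.022,0]
    - [0.26,-0.026,0]
    - [0.3,-0.03,0]
    - [0.34,-0.034,0]
  twist: [0,0.01,0.03,0.05,0.07,0.09,0.11,0.129,0.129,0.129]

```text
time_s: 36.78
position: [0.4966, 0.1499, 0.3316]
eef_rot: [0.724, 0.689, -0.002, -0.001]
ft_force: [0.4, -0.2, -3.9]
gripper_width: 0.15
```

Request:
send_rows:
  fingers: [1,1,1,1,1]
  travel:
    - [0.03,0.001,0]
    - [0.05,0.001,0]
    - [0.06,0.001,0]
    - [0.065,0.001,0]
    - [0.065,0.001,0]
  twist: [0,0,0,0,0]

```text
time_s: 37.4
position: [0.503, 0.2128, 0.3339]
eef_rot: [0.725, 0.689, -0.0, 0.0]
ft_force: [-1.1, 0.6, -3.7]
gripper_width: 0.148
```

```bash
python3 - <<'E'
from h import *
go([(.487,.217,.333,1.521)])
S=cam("scene");T=cam("top")
pickle.dump((S,T),open("f10.pkl","wb"))
crop(S["frame"],330,70,150,170,4,"pics/s42.png")
crop(T["frame"],150,130,150,160,4,"pics/t42.png")
E
```

```text
t 37.4 pos [0.503  0.2128 0.3339] yaw 1.5204 zaxis [-0.    -0.001 -1.   ] F [-1.05  0.62 -3.69] w 0.148
[0.0034, -0.0162, 0.0009] -0.0006
```

View pics/s42.png

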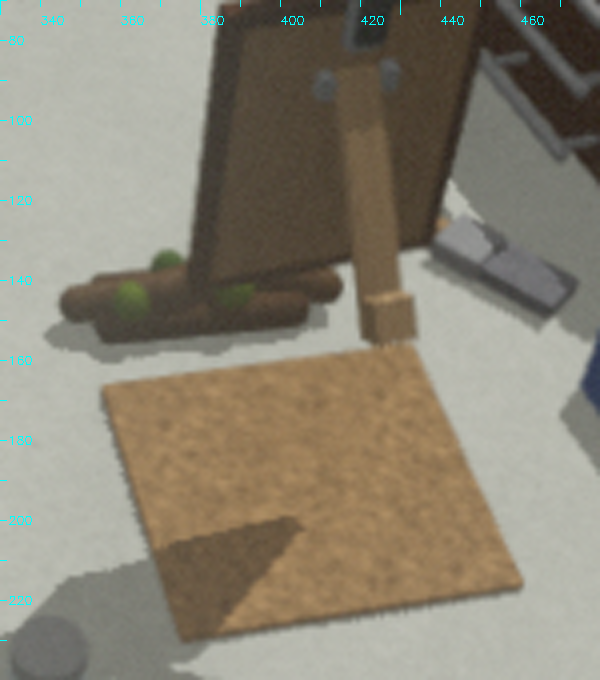

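View pics/t42.png

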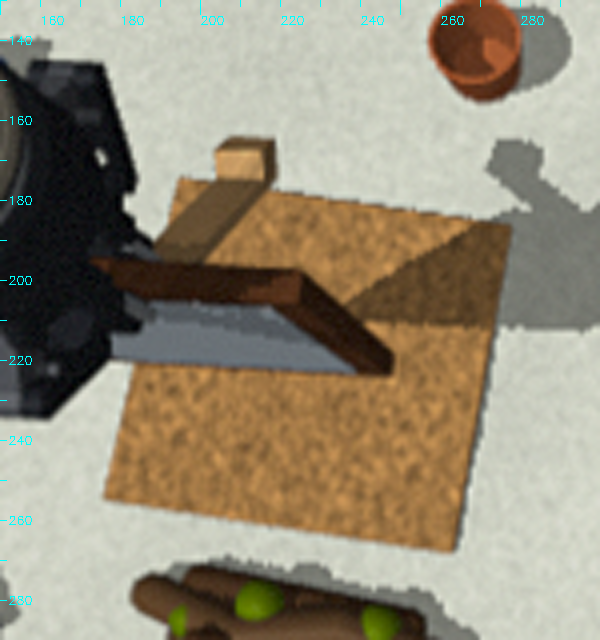

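```bash
python3 - <<'E'
from h import *
S,T=pickle.load(open("f10.pkl","rb"))
print(tri([S,T],[[377,140.5],[247.7,217.5]]),tri([S,T],[[377,140.5],[247.7,222]]))
# predicted corners for base offsets
c=np.cos(-.05);s=np.sin(-.05)
for o in(.16,.165,.17):
  P=[[.503+.007*c+.075*s*1*1, .2128+.007*s-.075*c,.3339-o],[.503+.007*c-.075*s,.2128+.007*s+.075*c,.3339-o]]
  print(o,np.round(P,3).tolist(),proj(S,P).round(1).tolist(),proj(T,P).round(1).tolist())
E
```

```text
(array([0.50578272, 0.13740544, 0.18176938]), np.float64(0.4075748639376684)) (array([0.49828349, 0.13976734, 0.17372139]), np.float64(0.279883154713616))
0.16 [[0.506, 0.138, 0.174], [0.514, 0.287, 0.174]] [[377.2, 143.1], [437.5, 130.9]] [[248.7, 218.1], [176.2, 214.0]]
0.165 [[0.506, 0.138, 0.169], [0.514, 0.287, 0.169]] [[377.0, 144.6], [437.1, 132.5]] [[249.2, 218.5], [177.1, 214.5]]
0.17 [[0.506, 0.138, 0.164], [0.514, 0.287, 0.164]] [[376.8, 146.2], [436.7, 134.1]] [[249.6, 218.9], [178.1, 214.9]]
```

Request:
send_rows:
  fingers: [1,1,1,1,1,1,1,1]
  travel:
    - [0.001,-0.005,0.015]
    - [0.003,-0.012,0.045]
    - [0.0034,-0.016,0.08]
    - [0.0034,-0.016,0.11]
    - [0.0034,-0.016,0.135]
    - [0.0034,-0.016,0.148]
    - [0.0034,-0.016,0.153]
    - [0.0034,-0.016,0.153]
  twist: [0,0,0,0,0,0,0,0]

```text
time_s: 38.5
position: [0.4874, 0.2175, 0.1814]
eef_rot: [0.725, 0.689, 0.0, 0.0]
ft_force: [-0.6, 0.1, -4.1]
gripper_width: 0.151
```

```bash
python3 - <<'E'
from h import *
go([])
S=cam("scene");T=cam("top")
crop(S["frame"],330,90,150,150,4,"pics/s43.png")
crop(T["frame"],150,130,150,160,4,"pics/t43.png")
E
```

```text
t 38.5 pos [0.4874 0.2175 0.1814] yaw 1.5206 zaxis [ 0.001  0.    -1.   ] F [-0.64  0.06 -4.13] w 0.151
```

View pics/s43.png

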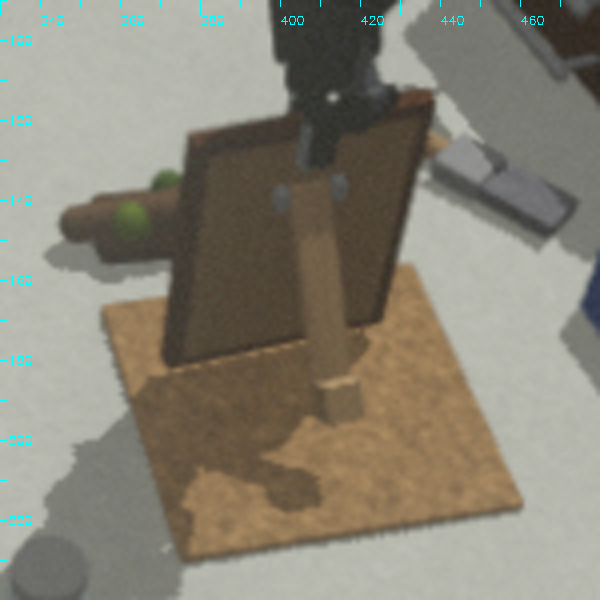

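View pics/t43.png

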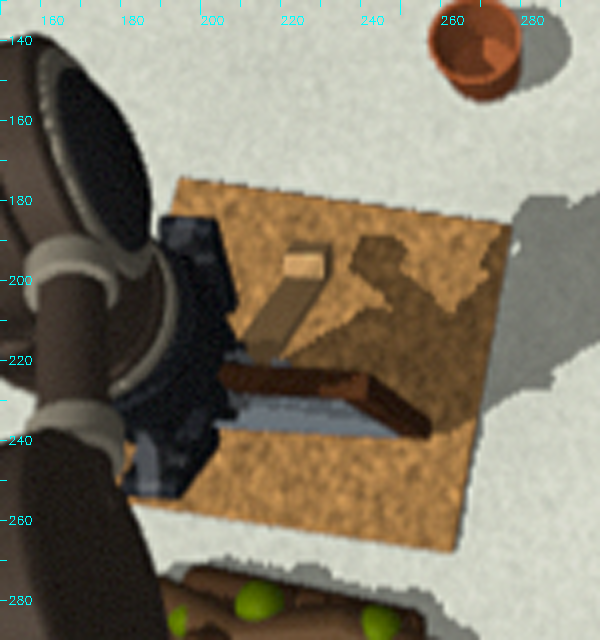

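Request:
send_rows:
  fingers: [1,1,1,1]
  travel:
    - [0,0,0.003]
    - [0,0,0.006]
    - [0,0,0.009]
    - [0,0,0.009]
  twist: [0,0,0,0]

```text
time_s: 39.1
position: [0.4868, 0.2173, 0.1717]
eef_rot: [0.725, 0.689, -0.0, -0.0]
ft_force: [-0.1, -0.4, -3.2]
gripper_width: 0.154
```

Request:
send_rows:
  fingers: [1,1,1]
  travel:
    - [0,0,0.0015]
    - [0,0,0.003]
    - [0,0,0.003]
  twist: [0,0,0]

```text
time_s: 39.48
position: [0.487, 0.2174, 0.169]
eef_rot: [0.725, 0.689, -0.0, -0.0]
ft_force: [-0.4, -0.1, -3.6]
gripper_width: 0.153
```

Request:
send_rows:
  fingers: [1,1,1]
  travel:
    - [0,0,0.0015]
    - [0,0,0.003]
    - [0,0,0.003]
  twist: [0,0,0]

```text
time_s: 39.85
position: [0.4879, 0.2177, 0.1681]
eef_rot: [0.725, 0.689, 0.001, 0.0]
ft_force: [-1.2, -0.5, 6.3]
gripper_width: 0.148
```

Request:
send_rows:
  fingers: [1,1,1]
  travel:
    - [0,0,0.001]
    - [0,0,0.002]
    - [0,0,0.002]
  twist: [0,0,0]

```text
time_s: 40.22
position: [0.4884, 0.2177, 0.1682]
eef_rot: [0.725, 0.689, 0.001, 0.001]
ft_force: [-3.6, -2.4, 14.0]
gripper_width: 0.148
```

```bash
python3 - <<'E'
from h import *
go([])
S=cam("scene");T=cam("top")
crop(S["frame"],330,90,150,150,4,"pics/s44.png")
E
```

```text
t 40.23 pos [0.4884 0.2177 0.1682] yaw 1.5208 zaxis [ 0.002  0.    -1.   ] F [-3.64 -2.41 13.98] w 0.148
```

View pics/s44.png

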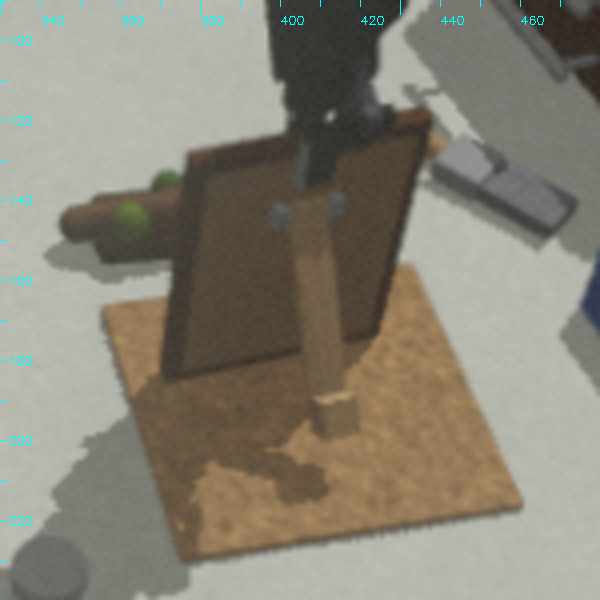

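The mirror touched down at TCP z 0.168. Next I ease the pressure, open slightly, and lean the panel back with the back finger holding it.

Request:
send_rows:
  fingers: [1,1,0.66,0.6,0.5,0.4,0.3,0.25]
  travel:
    - [0,0,-0.002]
    - [0,0,-0.003]
    - [0,0,-0.003]
    - [0,0,-0.003]
    - [0,0,-0.003]
    - [0,0,-0.003]
    - [0,0,-0.003]
    - [0,0,-0.003]
  twist: [0,0,0,0,0,0,0,0]
  newtons: 20

```text
time_s: 41.32
position: [0.4871, 0.2174, 0.1671]
eef_rot: [0.725, 0.689, 0.0, 0.0]
ft_force: [0.6, -0.0, -0.2]
gripper_width: 0.377
```

```bash
python3 - <<'E'
from h import *
go([])
S=cam("scene");T=cam("top")
crop(S["frame"],330,90,150,150,4,"pics/s45.png")
E
```

```text
t 41.33 pos [0.4871 0.2174 0.1671] yaw 1.5208 zaxis [ 0. -0. -1.] F [ 0.58 -0.04 -0.17] w 0.377
```

View pics/s45.png

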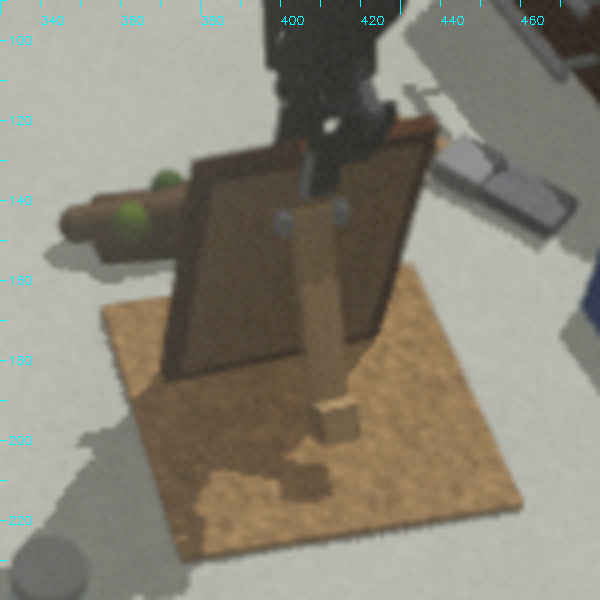

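Request:
send_rows:
  fingers: [0.25,0.25,0.25,0.25,0.25,0.25,0.25,0.25,0.25,0.25]
  travel:
    - [0,0.004,0]
    - [0,0.008,0]
    - [0,0.012,0]
    - [0,0.016,0]
    - [0,0.02,0]
    - [0,0.024,0]
    - [0,0.028,0]
    - [0,0.032,0]
    - [0,0.036,0]
    - [0,0.036,0]
  twist: [0,0,0,0,0,0,0,0,0,0]

```text
time_s: 42.68
position: [0.5235, 0.2156, 0.1672]
eef_rot: [0.725, 0.689, 0.0, 0.0]
ft_force: [1.1, -0.6, -0.5]
gripper_width: 0.372
```

```bash
python3 - <<'E'
from h import *
go([])
S=cam("scene");T=cam("top")
crop(S["frame"],330,90,150,150,4,"pics/s46.png")
crop(T["frame"],150,130,150,160,4,"pics/t46.png")
E
```

```text
t 42.67 pos [0.5235 0.2156 0.1672] yaw 1.5207 zaxis [ 0.  0. -1.] F [ 1.08 -0.61 -0.54] w 0.372
```

View pics/s46.png

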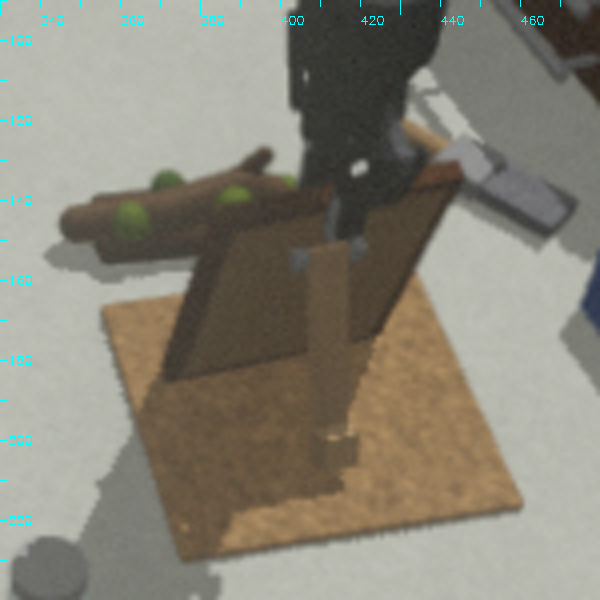

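View pics/t46.png

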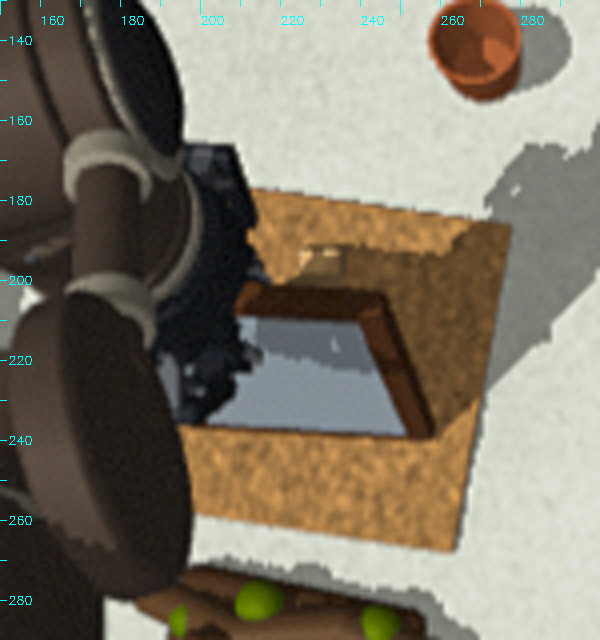

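Request:
send_rows:
  fingers: [0.25,0.25,0.25,0.25,0.25,0.25,0.25,0.25]
  travel:
    - [0,0.003,0]
    - [0,0.006,0]
    - [0,0.009,0]
    - [0,0.012,0]
    - [0,0.015,0]
    - [0,0.018,0]
    - [0,0.021,0]
    - [0,0.021,0]
  twist: [0,0,0,0,0,0,0,0]

```text
time_s: 43.78
position: [0.5442, 0.2146, 0.1671]
eef_rot: [0.725, 0.689, 0.0, -0.0]
ft_force: [0.3, 0.3, -0.7]
gripper_width: 0.38
```

```bash
python3 - <<'E'
from h import *
go([])
S=cam("scene");T=cam("top")
crop(S["frame"],330,90,150,150,4,"pics/s47.png")
crop(T["frame"],150,130,150,160,4,"pics/t47.png")
E
```

```text
t 43.77 pos [0.5442 0.2146 0.1671] yaw 1.5207 zaxis [-0.  0. -1.] F [ 0.34  0.31 -0.66] w 0.38
```

View pics/s47.png

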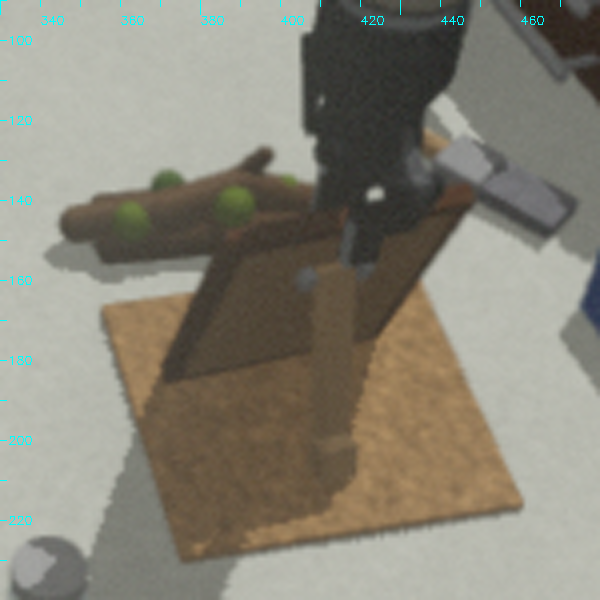

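View pics/t47.png

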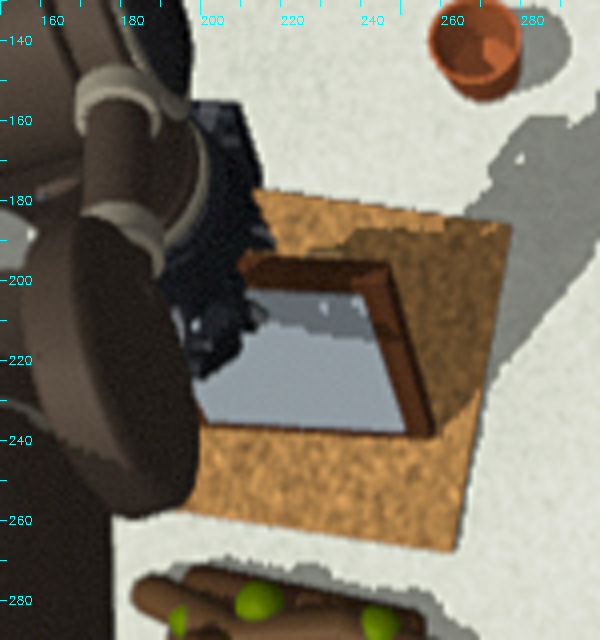

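Request:
send_rows:
  fingers: [0.25,0.2,0.1,0.0,0.0,0.0,0.0,0.0,0.0,0.0]
  travel:
    - [0,0.002,0]
    - [0,0.003,0]
    - [0,0.003,0]
    - [0,0.003,0]
    - [0,0.003,-0.003]
    - [0,0.003,-0.012]
    - [0,0.003,-0.03]
    - [0,0.003,-0.06]
    - [0,0.003,-0.1]
    - [0,0.003,-0.14]
  twist: [0,0,0,0,0,0,0,0,0,0]

```text
time_s: 45.12
position: [0.5472, 0.2145, 0.3099]
eef_rot: [0.725, 0.689, 0.001, 0.0]
ft_force: [0.4, -0.1, 0.3]
gripper_width: 0.5
```

Request:
send_rows:
  fingers: [0,0,0,0,0,0]
  travel:
    - [0,0,-0.04]
    - [0.02,0,-0.06]
    - [0.06,-0.02,-0.06]
    - [0.11,-0.04,-0.06]
    - [0.15,-0.06,-0.06]
    - [0.15,-0.06,-0.06]
  twist: [0,0,0,0,0,0]

```text
time_s: 45.88
position: [0.4932, 0.37, 0.3687]
eef_rot: [0.723, 0.691, 0.001, -0.0]
ft_force: [0.1, -0.6, -0.2]
gripper_width: 0.496
```

```bash
python3 - <<'E'
from h import *
go([])
S=cam("scene");T=cam("top")
pickle.dump((S,T),open("f11.pkl","wb"))
cv2.imwrite("pics/s48f.png",S["frame"])
crop(S["frame"],330,90,150,150,4,"pics/s48.png")
crop(T["frame"],150,130,150,180,4,"pics/t48.png")
E
```

```text
t 45.88 pos [0.4932 0.37   0.3687] yaw 1.5253 zaxis [ 0.001  0.002 -1.   ] F [ 0.08 -0.63 -0.2 ] w 0.496
```

View pics/s48f.png

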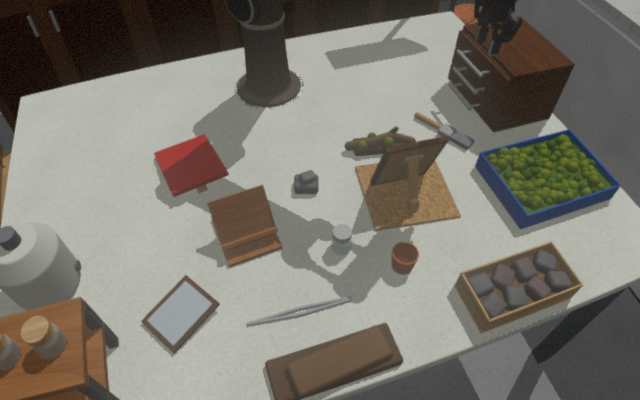

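View pics/s48.png

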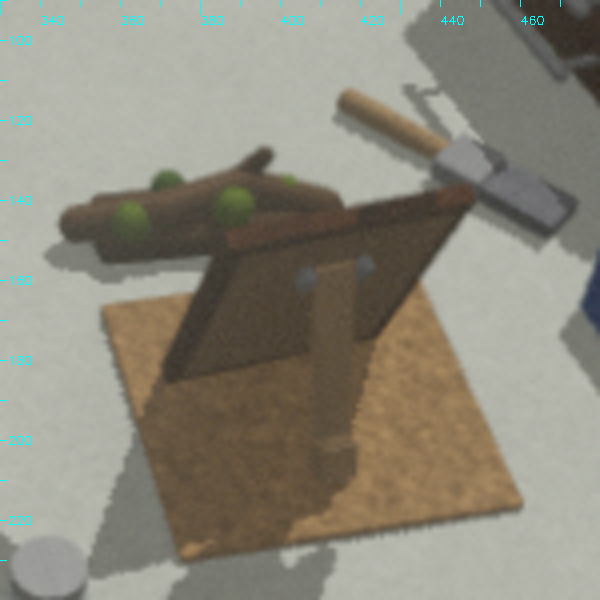

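View pics/t48.png

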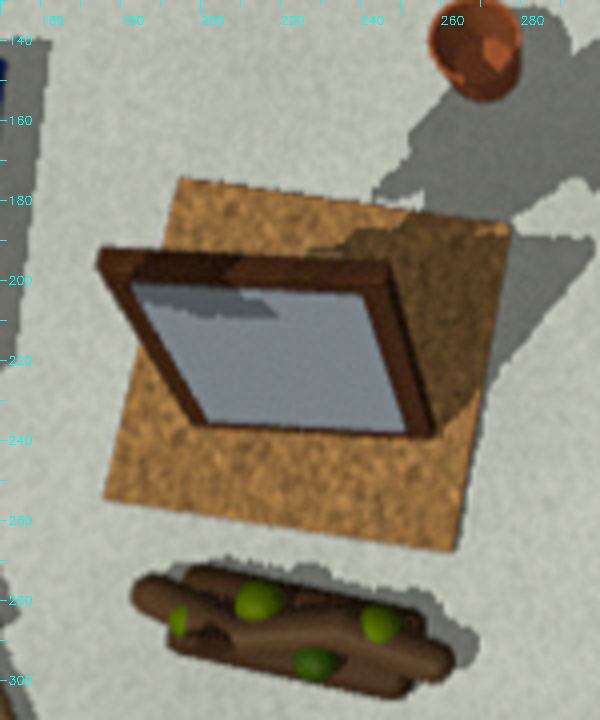

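```bash
python3 - <<'E'
from h import *
S,T=pickle.load(open("f11.pkl","rb"))
BS=np.array([[.007,-.075,-.095],[.007,.075,-.095],[.007,-.075,.095],[.007,.075,.095]])
sp=np.array([[168,382],[377,340],[238,254],[473,207]])/4+[329.6,89.6]
BT=np.array([[-.007,-.075,-.095],[-.007,.075,-.095],[-.007,-.075,.095],[-.007,.075,.095]])
tp=np.array([[413,438],[197,424],[366,294],[103,272]])/4+[149.6,129.6]
for ui in (1,):
  def f(q):
    Rm=R.from_euler('ZY',[q[4],q[3]])
    return np.r_[(proj(S,Rm.apply(BS)+q[:3])-sp).ravel(),(proj(T,Rm.apply(BT)+q[:3])-tp).ravel()]
  r=least_squares(f,[.52,.217,.1,.34,-.05],loss='soft_l1');q=r.x
  print(q.round(4),np.degrees(q[3:]).round(1),f(q).round(1)); print(R.from_euler('ZY',[q[4],q[3]]).apply([0,0,-.095])+q[:3])
S0,T0=pickle.load(open("f0.pkl","rb"))
for n,(x0,y0,w,h) in dict(stone=(290,165,35,35),jar=(325,220,35,40),pot=(385,238,40,40)).items():
    print(n,np.abs(S["frame"][y0:y0+h,x0:x0+w].astype(int)-S0["frame"][y0:y0+h,x0:x0+w]).mean())
E
```

```text
[ 0.5185  0.219   0.094   0.3101 -0.0664] [17.8 -3.8] [-0.1  1.6  1.4  0.9 -2.  -0.2  1.5 -0.4  4.4  1.9 -1.5  1.   4.7 -0.5
 -2.4 -0.2]
[0.48960528 0.22094815 0.0035364 ]
stone 2.732517006802721
jar 15.338571428571429
pot 12.956666666666667
```

Request:
send_rows:
  fingers: [0,0,0]
  travel:
    - [0,0,0]
    - [0,0,0]
    - [0,0,0]
  twist: [0,0,0]

```text
time_s: 46.35
position: [0.4951, 0.3665, 0.3672]
eef_rot: [0.725, 0.689, -0.0, 0.0]
ft_force: [-0.4, -0.1, -0.4]
gripper_width: 0.498
```

```bash
python3 - <<'E'
from h import *
S,T=pickle.load(open("f11.pkl","rb")); S2=cam("scene"); T2=cam("top")
print(np.abs(S2["frame"][90:240,350:480].astype(int)-S["frame"][90:240,350:480]).mean(), np.abs(T2["frame"][180:300,170:290].astype(int)-T["frame"][180:300,170:290]).mean())
crop(T2["frame"],150,100,200,190,4,"pics/t49.png")
ctrl.hand_in(); print(ctrl.sense()["time_s"])
E
```

```text
1.681128205128205 1.734236111111111
the job is handed in; nothing more can be done
the job is handed in; nothing more can be done
```

View pics/t49.png

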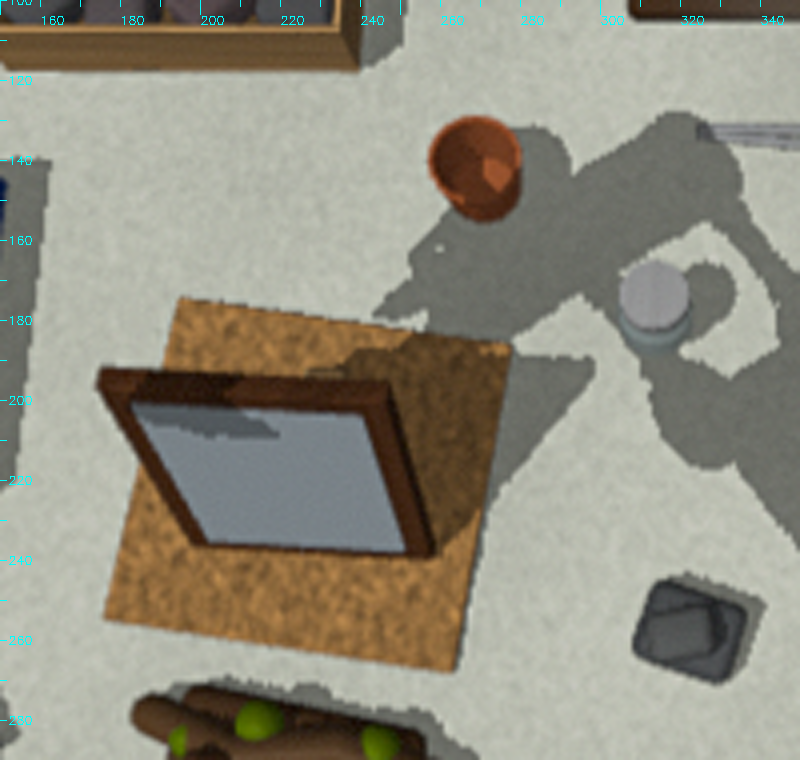

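The mirror stands on the cork board, leaning back on its kickstand with the glass towards the driftwood. It is released and handed in at about 46.5 s.

**How it went**
- **Kickstand:** I swung it out with a light pinch. My first two pulls lifted the mirror out of the rest with the stand. I seated it back each time and repeated the last part until the panel stirred at the stop.
- **Placing:** I then tipped the panel upright in the rest, gripped it by its top edge and carried it over. I set it down at low speed, which pressed up to about 14 N, and leaned it back with the finger behind it.

**Last checks**
- **Kickstand angle:** it measured 0.68 rad on the rest, against the 0.66 rad stop. I did not measure it again after placing.
- **Lean:** about 18 degrees against the 19.5 expected. This is a rough fit, with a few corners off by up to 5 pixels and the base coming out 4 to 5 mm too low.
- **Facing:** the panel is about 4 degrees off straight ahead, towards the driftwood.
- **Still standing:** pictures half a second apart show no movement, and the arm is clear of it.
- **Other objects:** the driftwood, stone, jar and pot look to be where they started. I judged this by eye, because changed shadows spoiled the image comparison for the jar and pot.

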